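# Scoop glass beads into the casting dish

## Robot

A 6-joint arm with a two-finger parallel gripper is mounted at the origin on the work surface. World frame = base frame: x ahead of the robot, y to its left, z up, the work surface at z = 0. Lengths are in m, angles in degrees, forces in N, time in s.
With the tool pointing down it reaches from about 0.4 to 0.825 m from the base axis. Payload 7 kg.
Tool frame: the origin (TCP) lies on the centre line of the jaws, within the pads' length; the fingertips stand 19 mm ahead of it and the grasp point (between the pads) is the TCP; z points along the fingers, y is the line along which they close (so a half turn about z gives the same grasp; the last joint's range is limited). The gripper opens to 88 mm and grips with 3 to 60 N. Pads are 19 mm wide; open, the fingers measure 130 mm over their backs; the gripper's body (78 mm by 193 mm) begins 47 mm behind the grasp point.
Start: joints at [86.408, 20.546, 0.682, 0, -70.136, -16.507], TCP at [0.232, 0.634, 0.246] pointing down, gripper open.
Joint ranges: [-176.03, 176.03], [-82.01, 121.73], [-58.28, 71.71], [-173.87, 95.51], [-174.79, -0.11], [-173.66, 173.66]. Speed limits (degrees/s): [136.94, 136.94, 172.46, 180, 180, 180].

## Interface

Orientations are given as [roll, pitch, yaw] about the fixed x, y, z axes, in that order (R = Rz(yaw) Ry(pitch) Rx(roll)).
In Python, from plant import ctrl gives the robot as it stands.
- The arm moves only by the tool move_arm, never from a script. Its argument "motion" is a list of rows, each a list of 3 entries, a list of its own where there are three numbers: the shift along the tool's x, y, z in mm, then the turn, a rotation vector about the tool's x, y, z in degrees, then the closure, from 0 (fully open) to 1 (shut). A call has 1 to 10 rows; each row is the pose to reach, as a shift and turn from the pose commanded when the call began, along the tool's axes at that moment; what a row does not reach only later rows make up. A row lasts 1/12 s, in which the tool goes at most 41.7 mm and 7.16 degrees, less where a joint would pass 70% of its speed; a pose out of reach is approached as far as the arm can. A call with a gripper value outside its range is refused whole. The fingers move at their own pace and stop on an object; the grip force is fixed at half the most. Time passes only in rows, so rows that repeat a pose let the fingers close. It gives the time, the measured TCP pose, the force, the opening and the grip force at its end, in the units of the state.
- ctrl.get_obs(): the state, without advancing time (a new reading comes with each control period).
- ctrl.snapshot(name): name is "side" or "top" or "wrist"; returns a dict with "color" (400x640x3 uint8, blue, green, red), "camera_matrix" (3x3 intrinsics, pixels), "cam_to_world" (4x4, takes a point from camera to world coordinates). Camera axes: x right, y up, looking along -z (the intrinsics and any distortion apply to the point x, -y, -z); pixel columns grow to the right and rows downward; lengths in m; the calibration is good to about 2 mm. A picture is of the moment at which its call begins. There is no depth.
- ctrl.close_job(): hands the job in; it is judged then, once.
The state is a dict: "clock": time; "joint_pos": joint angles; "qvel": joint speeds; "tau": joint torques, N m; "tool_pos": TCP position; "orientation": TCP orientation; "force": force on the tool from outside, world axes, zero at the start; "moment": the same for the moment, N m; "opening": finger opening in m; "gripper_force": force on a finger pad.
Only numpy, scipy, OpenCV 4.12 (cv2) and the standard library are available. Lean on these libraries where they do the work, as an engineer would, in place of code of your own. Each camera call takes 0.05 s, during which the arm holds its last target. There are 200 camera calls.

## Task

Take the blue-handled scoop and use it to move at least four of the five beads from the long white tray into the round blue dish; do not touch the beads with the fingers, and leave no bead anywhere but in the dish or the tray. Then stand the scoop in the terracotta crock, pan down and handle up, and let go of it. Leave the black bottle, the small blue dropper bottle and the grey mould where they are.

Things in the scene. Friction and masses are not known exactly. Their poses are not given: they have to be found in the camera images.
- scoop: Hand scoop, 0.15 kg, standing on its steel pan: 70 long (x) x 81 wide (y), floor 2 thick, back wall 25 high, side walls 2 thick and 23 high, ending 27 short of the open lip. Origin: centre of the pan's underside; x forward to the lip, z up. Blue handle, 16 wide (y) x 18 x 135 long, leaves the back at x=-35, z=10 and rises backwards at 60 degrees to the pan floor, to x=-102, z=127 mm.
- scoop_grip (a point): Point on the centre line of the scoop's handle, 112 mm along it (23 mm short of its end), at (-91, 0, 107) mm in the scoop's frame. Its z axis runs up along the handle, y across the handle (its 16 mm width).
- scoop_lip (a point): Middle of the pan's front edge, on the underside, at (35, 0, 0) mm in the scoop's frame; same axes as the scoop.
- tray: Long open white plastic tray, fixed to the table: x is its long axis, pointing away from the robot. Outside from x = -106 to 116, 102 wide (y), 34 high; walls and floor 6 thick; inside 90 wide. The floor is level from x = -100 to 80; from there the far end slopes up to z = 32 at x = 112 mm. Origin: underside, on the centre line. The beads lie in its far (+x) part.
- bead0: Round clear green glass bead, 22 mm diameter, about 14 g, smooth; origin at its centre. Starts in the far part of the tray.
- bead1: Round red bead, 22 mm diameter, about 14 g, smooth; origin at its centre. Starts in the far part of the tray.
- bead2: Round amber glass bead, 22 mm diameter, about 14 g, smooth; origin at its centre. Starts in the far part of the tray.
- bead3: Round blue bead, 22 mm diameter, about 14 g, smooth; origin at its centre. Starts in the far part of the tray.
- bead4: Round yellow bead, 22 mm diameter, about 14 g, smooth; origin at its centre. Starts in the far part of the tray.
- dish: Round blue dish, fixed to the table: 52 mm high, 136 mm across at the rim, 92 mm at the foot, wall 4 mm, floor 5 mm thick. Origin: centre of its underside, z up.
- dish_in (a point): Centre of the dish's inner floor, 5 mm above the table.
- crock: Round straight-sided terracotta crock for tools, fixed to the table: 120 mm high, 124 mm across outside, 116 mm inside, floor 6 mm thick. Origin: centre of its underside, z up.
- crock_in (a point): Centre of the crock's inner floor, 6 mm above the table.
- resin_bottle: Bystander: black upright bottle, 60 mm across, 125 mm tall; origin at the centre of its foot.
- dropper: Bystander: small blue upright dropper bottle with white cap, 32 mm across, 70 mm tall; origin at the centre of its foot.
- mould: Bystander: grey silicone mould slab 90 x 130 x 20 mm with six round hollows; origin at the centre of its underside.

How it is judged (in metres and radians):
On the way, in this order (a step that is already met when the one before it is completed fails the run):
1. at least one bead rides in the scoop's pan, lifted clear above the tray (bead higher than 80 mm) (((height (world z) of bead0 above 0.08 m and x of bead0 in the frame of scoop between -0.036 and 0.036 m and y of bead0 in the frame of scoop between -0.04 and 0.04 m and z of bead0 in the frame of scoop between 0.005 and 0.035 m) or (height (world z) of bead1 above 0.08 m and x of bead1 in the frame of scoop between -0.036 and 0.036 m and y of bead1 in the frame of scoop between -0.04 and 0.04 m and z of bead1 in the frame of scoop between 0.005 and 0.035 m) or (height (world z) of bead2 above 0.08 m and x of bead2 in the frame of scoop between -0.036 and 0.036 m and y of bead2 in the frame of scoop between -0.04 and 0.04 m and z of bead2 in the frame of scoop between 0.005 and 0.035 m) or (height (world z) of bead3 above 0.08 m and x of bead3 in the frame of scoop between -0.036 and 0.036 m and y of bead3 in the frame of scoop between -0.04 and 0.04 m and z of bead3 in the frame of scoop between 0.005 and 0.035 m) or (height (world z) of bead4 above 0.08 m and x of bead4 in the frame of scoop between -0.036 and 0.036 m and y of bead4 in the frame of scoop between -0.04 and 0.04 m and z of bead4 in the frame of scoop between 0.005 and 0.035 m))), for 0.2 s.
2. at least four beads are in the dish ((distance between each of bead0, bead1, bead2, bead3 and dish_in below 0.06 m or distance between each of bead0, bead1, bead2, bead4 and dish_in below 0.06 m or distance between each of bead0, bead1, bead3, bead4 and dish_in below 0.06 m or distance between each of bead0, bead2, bead3, bead4 and dish_in below 0.06 m or distance between each of bead1, bead2, bead3, bead4 and dish_in below 0.06 m)), for 0.3 s.
At the end, for the whole second after the job is handed in: At least four beads in the dish, the rest in dish or tray; scoop released at rest in the crock, lip within 45 mm of its floor, handle up and leaning under 40 degrees; the two bottles and the mould upright and within 30 mm of where they were ((distance between each of bead0, bead1, bead2, bead3 and dish_in below 0.06 m or distance between each of bead0, bead1, bead2, bead4 and dish_in below 0.06 m or distance between each of bead0, bead1, bead3, bead4 and dish_in below 0.06 m or distance between each of bead0, bead2, bead3, bead4 and dish_in below 0.06 m or distance between each of bead1, bead2, bead3, bead4 and dish_in below 0.06 m) and (distance between bead0 and dish_in below 0.06 m or (x of bead0 in the frame of tray between -0.1 and 0.112 m and y of bead0 in the frame of tray between -0.045 and 0.045 m and z of bead0 in the frame of tray between 0.005 and 0.045 m)) and (distance between bead1 and dish_in below 0.06 m or (x of bead1 in the frame of tray between -0.1 and 0.112 m and y of bead1 in the frame of tray between -0.045 and 0.045 m and z of bead1 in the frame of tray between 0.005 and 0.045 m)) and (distance between bead2 and dish_in below 0.06 m or (x of bead2 in the frame of tray between -0.1 and 0.112 m and y of bead2 in the frame of tray between -0.045 and 0.045 m and z of bead2 in the frame of tray between 0.005 and 0.045 m)) and (distance between bead3 and dish_in below 0.06 m or (x of bead3 in the frame of tray between -0.1 and 0.112 m and y of bead3 in the frame of tray between -0.045 and 0.045 m and z of bead3 in the frame of tray between 0.005 and 0.045 m)) and (distance between bead4 and dish_in below 0.06 m or (x of bead4 in the frame of tray between -0.1 and 0.112 m and y of bead4 in the frame of tray between -0.045 and 0.045 m and z of bead4 in the frame of tray between 0.005 and 0.045 m)) and horizontal distance between each of scoop_lip, scoop and crock_in below 0.055 m and z of scoop_lip in the frame of crock_in below 0.045 m and angle between scoop_grip's own z axis and vertical below 0.7 rad and linear speed of scoop below 0.02 m/s and distance of each of resin_bottle, dropper, mould from where it was at the start of the episode below 0.03 m and angle between each of resin_bottle, dropper, mould's own z axis and vertical below 0.2 rad); the robot touches nothing.
It fails at once if the fingers touch a bead (contact force between the fingers and bead0 above 0.3 N or contact force between the fingers and bead1 above 0.3 N or contact force between the fingers and bead2 above 0.3 N or contact force between the fingers and bead3 above 0.3 N or contact force between the fingers and bead4 above 0.3 N).
It fails at once if a bystander (black bottle, dropper bottle, mould) is knocked over or shoved more than 40 mm (distance of any of resin_bottle, dropper, mould from where it was at the start of the episode above 0.04 m or angle between any of resin_bottle, dropper, mould's own z axis and vertical above 0.6 rad).
It also fails if it takes over 67 s, if anything falls off the work surface, if the arm or the gripper's body presses on something with over 40 N, if the wrist force passes 120 N, or if a joint passes its speed limit or range.

## Working session

There is one attempt and no reset: what is moved stays moved. The work goes in short steps, Python scripts to look and compute and a tool call to move; the robot and the scene stay as the last step left them, time stands still between calls to the robot, and variables do not carry over. Pictures are saved under pics/ and viewed, at most 10 in all, crops included, and the job is handed in when it is done.

Besides the shell and the picture viewer there is one more tool, called as name(argument=value, ...) on one line, values as JSON. move_arm: Moves the arm, as the interface text tells. Its arguments: {"type":"object","properties":{"motion":{"type":"array"}},"required":["motion"]}

```bash
mkdir -p pics; ls; python3 - <<'E'
from plant import ctrl
import cv2
print(ctrl.get_obs())
for n in ["side","top"]:
    s=ctrl.snapshot(n); cv2.imwrite(f"pics/{n}0.png",s["color"]); print(n,s["camera_matrix"].tolist(),s["cam_to_world"].round(4).tolist(),[k for k in s])
E
```

```text
pics
{'clock': 0.0, 'joint_pos': array([ 8.64065111e+01,  2.05898730e+01,  6.33417829e-01, -2.07173594e-02,
       -7.01364423e+01, -1.65092454e+01]), 'qvel': array([-0.00062879,  0.01697234,  0.08679963, -0.05121093,  0.03957196,
       -0.07585951]), 'tau': array([ 9.57072116e-04, -5.82713234e+01,  2.93070441e+01,  6.99766651e+00,
        7.16846334e-03, -1.57981781e-04]), 'tool_pos': array([0.23183584, 0.63343911, 0.24463572]), 'orientation': array([ 1.79905397e+02, -7.72849961e-03, -2.01097830e+01]), 'force': array([ 0.13519682,  0.25432067, -0.34888961]), 'moment': array([-0.00619302,  0.01270712, -0.01377309]), 'gripper_force': 0.0, 'opening': 0.0874004457073952}
side [[425.8716812763005, 0.0, 321.6790446897916], [0.0, 425.8716812763005, 204.48344741420786], [0.0, 0.0, 1.0]] [[-0.69, 0.5339, -0.4887, 0.1833], [-0.7238, -0.5072, 0.4679, 0.4988], [0.0019, 0.6766, 0.7364, 0.8095], [0.0, 0.0, 0.0, 1.0]] ['color', 'camera_matrix', 'cam_to_world']
top [[364.44896493722456, 0.0, 323.1475643559112], [0.0, 364.44896493722456, 199.55644085405055], [0.0, 0.0, 1.0]] [[-0.0129, 0.9935, -0.1128, 0.5533], [-0.9998, -0.011, 0.0177, 0.0448], [0.0164, 0.113, 0.9935, 0.9919], [0.0, 0.0, 0.0, 1.0]] ['color', 'camera_matrix', 'cam_to_world']
```

View pics/side0.png

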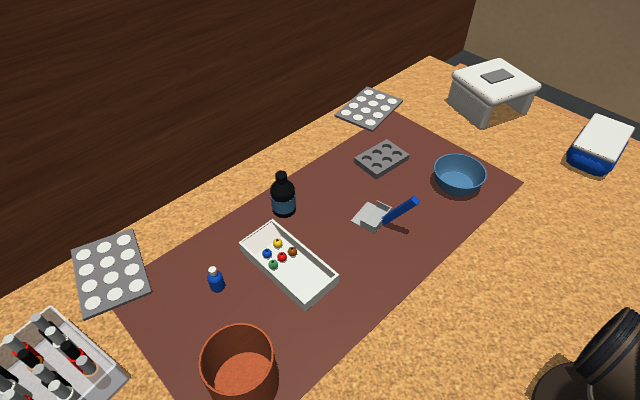

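View pics/top0.png

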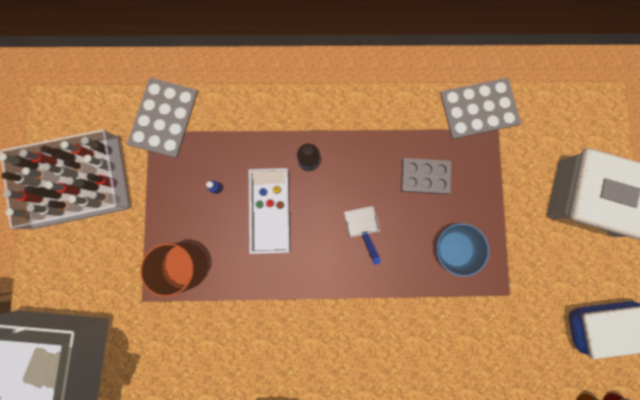

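The side view shows the tray at about (288,263), scoop (385,212), dish (460,175), crock (238,362), bottle (283,195) and dropper (215,280). The top view has the tray at (269,210), scoop (362,222), dish (462,250), crock (168,270). I'll enlarge the scoop and tray.

```bash
python3 - <<'E'
import cv2,numpy as np
t=cv2.imread("pics/top0.png");s=cv2.imread("pics/side0.png")
c=lambda im,x,y,w,h:cv2.resize(im[y:y+h,x:x+w],(400,300),interpolation=cv2.INTER_CUBIC)
cv2.imwrite("pics/mos.png",np.vstack([np.hstack([c(t,325,195,80,75 if 0 else 60) if 0 else c(t,320,200,100,75),c(t,220,165,133,100)]),np.hstack([c(s,340,180,100,75),c(s,225,212,133,100)])]))
E
```

```text
(no output)
```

View pics/mos.png

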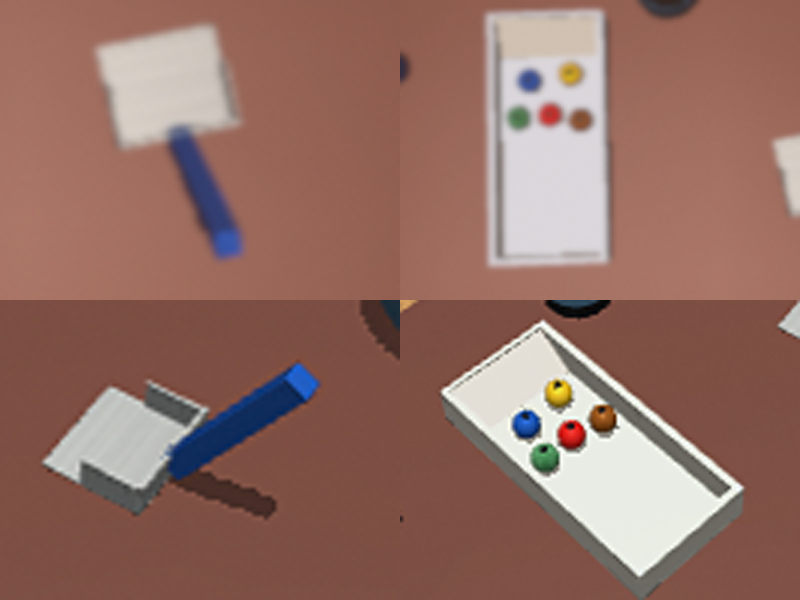

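```bash
cat > h.py <<'E'
import numpy as np
from scipy.optimize import least_squares
from scipy.spatial.transform import Rotation as R
C={"side":(425.87168,321.679,204.4834,np.array([[-0.69,0.5339,-0.4887,0.1833],[-0.7238,-0.5072,0.4679,0.4988],[0.0019,0.6766,0.7364,0.8095]])),
"top":(364.449,323.14756,199.5564,np.array([[-0.0129,0.9935,-0.1128,0.5533],[-0.9998,-0.011,0.0177,0.0448],[0.0164,0.113,0.9935,0.9919]]))}
def proj(P,n):
    f,cx,cy,T=C[n]; p=(np.atleast_2d(P)-T[:,3])@T[:,:3]
    return np.c_[cx-f*p[:,0]/p[:,2], cy+f*p[:,1]/p[:,2]]
def ray(uv,n,z):
    f,cx,cy,T=C[n]; d=T[:,:3]@np.array([(uv[0]-cx)/f,-(uv[1]-cy)/f,-1]); return T[:,3]+d*(z-T[2,3])/d[2]
def tri(a,b):
    r=least_squares(lambda P:np.r_[(proj(P,"top")[0]-a),(proj(P,"side")[0]-b)],ray(a,"top",.03)); return r.x,abs(r.fun).max()
def fit(pts,obs,x0): # pose x,y,z,yaw
    f=lambda q:np.concatenate([(proj((R.from_euler("z",q[3]).apply(pts[i])+q[:3]),n)-uv).ravel() for n,i,uv in obs])
    r=least_squares(f,x0); return r.x,np.abs(r.fun).max()
E
python3 - <<'E'
from h import *
A=np.array
ts=lambda u,v:A([320+u/4,200+v/4]); tt=lambda u,v:A([220+(u-400)/3.0075,165+v/3]); ss=lambda u,v:A([340+u/4,180+(v-300)/4]); st=lambda u,v:A([225+(u-400)/3.0075,212+(v-300)/3])
sc=A([[.035,.0405,0],[.035,-.0405,0],[-.102,0,.127]])
o=[("top",0,ts(95,48)),("top",1,ts(213,25)),("top",2,ts(229,243)),("side",0,ss(43,462)),("side",1,ss(112,388)),("side",2,ss(301,382))]
q,e=fit(sc,o,[.5,-.07,0,0]);print("scoop",q[:3].round(4),np.degrees(q[3]),e)
tr=A([[.116,.051,.034],[.116,-.051,.034],[-.106,-.051,.034],[-.106,.051,.034]])
o=[("top",i,tt(*p)) for i,p in enumerate([(487,12),(604,10),(609,262),(489,266)])]+[("side",i,st(*p)) for i,p in enumerate([(443,392),(543,322),(743,488),(640,577)])]
q,e=fit(tr,o,[.5,.15,0,0]);print("tray",q[:3].round(4),np.degrees(q[3]),e)
for n,a,b in [("blue",(530,80),(527,423)),("yel",(571,73),(559,392)),("green",(519,118),(545,457)),("red",(550,115),(571,434)),("amber",(581,120),(603,418))]:
    p,e=tri(tt(*a),st(*b)); l=R.from_euler("z",-q[3]).apply(p-q[:3]); print(n,p.round(3),"tray",l.round(3),e.round(2))
import cv2
for n in C:
    im=cv2.cvtColor(cv2.imread(f"pics/{n}0.png"),cv2.COLOR_BGR2HSV)
    for nm,lo,hi in [("crock",(3,140,40),(14,255,255)),("dish",(98,80,40),(112,200,255)),("black",(0,0,0),(180,255,45)),("mould",(0,0,60),(180,25,140))]:
        m=cv2.inRange(im,lo,hi); k,_,stt,ce=cv2.connectedComponentsWithStats(m)
        for i in range(1,k):
            if stt[i,4]>250: print(n,nm,stt[i].tolist(),ce[i].round(1))
E
```

```text
scoop [ 0.6048 -0.0769 -0.0026] 10.43099649594031 0.6533220296750528
tray [ 0.6304  0.1709 -0.0038] 0.9694270231897122 0.6061121094419377
blue [0.687 0.189 0.015] tray [0.057 0.017 0.019] 0.02
yel [0.693 0.152 0.015] tray [ 0.063 -0.02   0.019] 0.01
green [0.653 0.199 0.015] tray [0.023 0.027 0.019] 0.08
red [0.656 0.171 0.015] tray [ 0.025 -0.     0.019] 0.14
amber [0.651 0.143 0.014] tray [ 0.02  -0.028  0.018] 0.1
side crock [0, 0, 476, 299, 78029] [173.2  99.5]
side crock [198, 323, 81, 77, 5161] [238.9 363.7]
side dish [434, 154, 53, 42, 1740] [458.9 174. ]
side dish [271, 194, 25, 21, 286] [283.6 206. ]
side black [271, 171, 24, 31, 527] [282. 188.]
side black [554, 307, 80, 93, 2680] [594.  367.8]
side black [17, 349, 23, 19, 252] [ 27.9 357.5]
side mould [445, 50, 40, 16, 318] [464.3  58.2]
side mould [480, 69, 34, 15, 270] [496.6  75.8]
side mould [448, 75, 163, 54, 2570] [512.6 102.1]
side mould [335, 87, 68, 44, 844] [368.7 108.1]
side mould [355, 139, 54, 38, 728] [381.6 156.8]
side mould [272, 222, 63, 56, 355] [304.9 252.3]
side mould [71, 228, 81, 91, 2843] [109.2 273.2]
side mould [240, 245, 99, 67, 633] [291.4 283.9]
top crock [0, 0, 640, 35, 21846] [315.6  16.6]
top crock [0, 45, 640, 116, 25754] [308.6  68.6]
top crock [0, 165, 17, 137, 1278] [  5.7 250.5]
top crock [139, 243, 69, 54, 2981] [171.9 268.3]
top dish [437, 224, 51, 48, 1613] [458.7 246.9]
top mould [104, 143, 23, 65, 392] [116.6 171.7]
```

```bash
python3 - <<'E'
from h import *
import cv2
t=np.linspace(0,2*np.pi,73)
circ=lambda c,r,z:np.c_[c[0]+r*np.cos(t),c[1]+r*np.sin(t),0*t+z]
def bb(p): return np.array([p[:,0].min(),p[:,1].min(),p[:,0].max(),p[:,1].max()])
def f(r,z,ob): 
    def g(c): return np.concatenate([(bb(proj(circ(c,r,z),n))-o)[np.isfinite(o)] for n,o in ob])
    q=least_squares(g,ray(np.nanmean(ob[0][1].reshape(2,2),0),"top",z)[:2],loss='soft_l1'); print(q.x.round(4),g(q.x).round(1)); return q.x
N=np.nan;A=np.array
d=f(.068,.049,[("top",A([436,224,489,276.])),("side",A([434,154,487,N]))])
k=f(.062,.117,[("top",A([141.5,243,194.5,296])),("side",A([200,323,275,N]))])
ims=[]
for n in C:
    im=cv2.resize(cv2.imread(f"pics/{n}0.png"),None,fx=4,fy=4,interpolation=cv2.INTER_CUBIC)
    for c,r,z in [(d,.068,.049),(d,.046,-.003),(k,.062,.117),(k,.058,.117)]:
        cv2.polylines(im,[((proj(circ(c,r,z),n)+.5)*4).astype(int)],True,(0,255,0),1)
    cr=lambda p:(lambda u:im[max(0,int(u[1])-190):int(u[1])+190,int(u[0])-190:int(u[0])+190])(proj([[*p,.05]],n)[0]*4)
    ims.append(np.hstack([cv2.resize(cr(p),(390,290)) for p in(d,k)]))
cv2.imwrite("pics/chk.png",np.vstack(ims))
for n,p,z in [("bottle",(308,150),.12),("drop",(211,185),.07),("mould",(427,176),.02)]: print(n,ray(p,"top",z).round(3))
E
```

```text
[ 0.5253 -0.33  ] [ 0.3 -0.3 -0.3  0.9 -0.2 -0.3 -0. ]
[0.491  0.3964] [-0.4  0.1 -0.2  0.7 -0.2 -1.2  0.2]
bottle [0.775 0.065 0.12 ]
drop [0.698 0.313 0.07 ]
mould [ 0.725 -0.256  0.02 ]
```

View pics/chk.png

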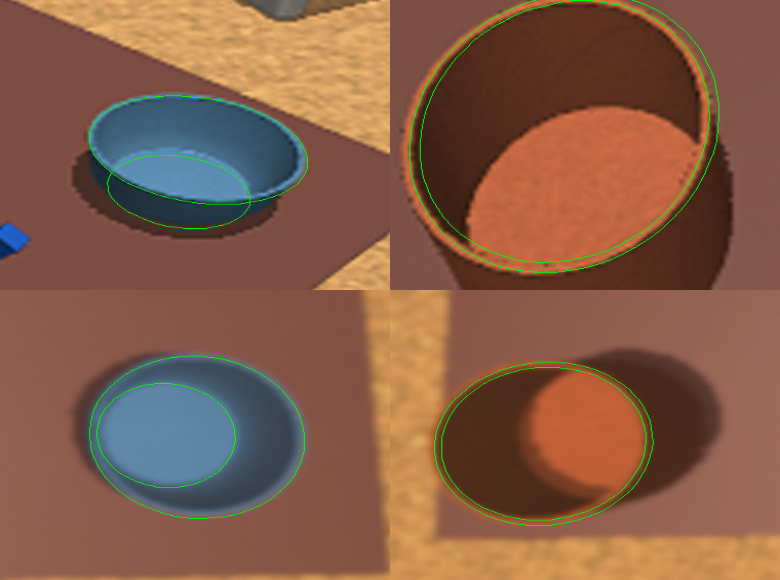

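The dish overlay matches. The crock outline sits about 1.5 px right of the rim in the side view, so I'll use crock (0.493, 0.398) and dish (0.525, -0.330). Next is a planner that turns scoop or tool targets into move rows.

```bash
cat > plan.py <<'E'
import json,os,numpy as np
from scipy.spatial.transform import Rotation as R
def T(p,r): M=np.eye(4); M[:3,:3]=r.as_matrix(); M[:3,3]=p; return M
ry=lambda a:R.from_euler("y",a,degrees=True); rz=lambda a:R.from_euler("z",a,degrees=True); rx=lambda a:R.from_euler("x",a,degrees=True)
TILT=20
G0=T([-.091,0,.107],ry(-TILT)*rx(180))          # nominal tool in scoop
F="cmd.json"
def load(): return np.array(json.load(open(F))) if os.path.exists(F) else T([.232,.634,.246],rz(-20.1)*rx(180))
def G(): return np.array(json.load(open("G.json"))) if os.path.exists("G.json") else G0
def scoop(lip,head,up): # scoop pose from lip point, heading, lip-up angle
    r=rz(head)*ry(-up); return T(np.array(lip)-r.apply([.035,0,0]),r)
def obs(o): return T(o["tool_pos"],R.from_euler("xyz",o["orientation"],degrees=True))
def rows(targets,grip):  # groups of <=10 rows, one call each; saves final commanded pose
    C=load()
    for k in range(0,len(targets),10):
        out=[];B=C
        for t in targets[k:k+10]:
            D=np.linalg.inv(B)@t
            s=np.round(D[:3,3]*2000)/2; v=np.round(R.from_matrix(D[:3,:3]).as_rotvec(degrees=True)*2)/2
            out.append([s.tolist(),v.tolist(),grip]); C=B@T(s/1000,R.from_rotvec(v,degrees=True))
        print(json.dumps(out).replace(".0,",",").replace(".0]","]"))
    json.dump(C.tolist(),open(F,"w"))
E
python3 - <<'E'
from plan import *
S=T([.6048,-.0769,0],rz(10.43)); g=S@G0
pre=g@T([0,0,-.125],R.identity())
print(pre[:3,3],g[:3,3])
rows([pre]*21,0); rows([g]*5,0)
E
```

```text
[ 0.4732575  -0.10111377  0.22446158] [ 0.51530361 -0.0933741   0.107     ]
[[[479, 607.5, 21.5], [5.5, 19.5, -30], 0], [[479, 607.5, 21.5], [5.5, 19.5, -30], 0], [[479, 607.5, 21.5], [5.5, 19.5, -30], 0], [[479, 607.5, 21.5], [5.5, 19.5, -30], 0], [[479, 607.5, 21.5], [5.5, 19.5, -30], 0], [[479, 607.5, 21.5], [5.5, 19.5, -30], 0], [[479, 607.5, 21.5], [5.5, 19.5, -30], 0], [[479, 607.5, 21.5], [5.5, 19.5, -30], 0], [[479, 607.5, 21.5], [5.5, 19.5, -30], 0], [[479, 607.5, 21.5], [5.5, 19.5, -30], 0]]
[[[0, 0, 0], [-0, -0, -0], 0], [[0, 0, 0], [-0, -0, -0], 0], [[0, 0, 0], [-0, -0, -0], 0], [[0, 0, 0], [-0, -0, -0], 0], [[0, 0, 0], [-0, -0, -0], 0], [[0, 0, 0], [-0, -0, -0], 0], [[0, 0, 0], [-0, -0, -0], 0], [[0, 0, 0], [-0, -0, -0], 0], [[0, 0, 0], [-0, -0, -0], 0], [[0, 0, 0], [-0, -0, -0], 0]]
[[[0, 0, 0], [-0, -0, -0], 0]]
[[[0, 0.5, 125], [-0, -0, -0], 0], [[0, 0.5, 125], [-0, -0, -0], 0], [[0, 0.5, 125], [-0, -0, -0], 0], [[0, 0.5, 125], [-0, -0, -0], 0], [[0, 0.5, 125], [-0, -0, -0], 0]]
```

```bash
rm cmd.json; cat >> plan.py <<'E'
from scipy.spatial.transform import Slerp
def path(*wps): # (pose, n rows, smooth?) interpolated from the commanded pose
    P=load();out=[]
    for p,n,*sm in wps:
        sl=Slerp([0,1],R.from_matrix([P[:3,:3],p[:3,:3]]))
        for i in range(1,n+1):
            s=i/n
            if sm and sm[0]: s=s*s*(3-2*s)
            out.append(T(P[:3,3]*(1-s)+p[:3,3]*s,sl(s)))
        d=np.linalg.norm(p[:3,3]-P[:3,3])*1000/n; a=np.degrees((R.from_matrix(P[:3,:3]).inv()*R.from_matrix(p[:3,:3])).magnitude())/n
        print("# per row mm,deg",d.round(1),a.round(2)); P=p
    return out
def short(targets,grip): rows(targets,grip)
E
python3 - <<'E'
from plan import *
S=T([.6048,-.0769,0],rz(10.43)); g=S@G0
pre=g@T([0,0,-.125],R.identity())
rows(path((pre,20)),0)
rows(path((pre,2),(g,6),(g,2)),0)
E
```

```text
# per row mm,deg 38.7 1.82
[[[24, 30.5, 1], [0.5, 1, -1.5], 0], [[48, 60.5, 2], [0.5, 2, -3], 0], [[72, 91, 3], [1, 3, -4.5], 0], [[96, 121.5, 4.5], [1, 4, -6], 0], [[120, 152, 5.5], [1.5, 5, -7.5], 0], [[144, 182, 6.5], [1.5, 6, -9], 0], [[167.5, 212.5, 7.5], [2, 7, -10.5], 0], [[191.5, 243, 8.5], [2, 8, -12], 0], [[215.5, 273.5, 9.5], [2.5, 9, -13.5], 0], [[239.5, 303.5, 11], [2.5, 10, -15], 0]]
[[[15, 36, 3], [0.5, 1, -1.5], 0], [[30, 71.5, 6], [0.5, 1.5, -3], 0], [[44.5, 107, 9], [1, 2.5, -4.5], 0], [[59.5, 142.5, 12], [1.5, 3.5, -6], 0], [[74.5, 178, 15], [1.5, 4.5, -7.5], 0], [[89.5, 214, 18], [2, 5.5, -9], 0], [[104.5, 249.5, 21], [2, 6.5, -10.5], 0], [[119, 285, 24], [2.5, 7.5, -12], 0], [[134, 320.5, 27], [2.5, 8.5, -13.5], 0], [[149, 356, 30], [3, 9.5, -15], 0]]
# per row mm,deg 0.1 0.11
# per row mm,deg 20.8 0.0
# per row mm,deg 0.0 0.0
[[[-0, 0, 0], [-0, 0, -0], 0], [[-0, 0, 0], [-0, 0, -0], 0], [[-0, 0, 21], [-0, 0, -0], 0], [[-0, 0, 42], [-0, 0, -0], 0], [[-0, 0, 62.5], [-0, 0, -0], 0], [[-0, 0.5, 83.5], [-0, 0, -0], 0], [[-0, 0.5, 104.5], [-0, 0, -0], 0], [[0, 0.5, 125], [-0, 0, -0], 0], [[0, 0.5, 125], [-0, 0, -0], 0], [[0, 0.5, 125], [-0, 0, -0], 0]]
```

move_arm(motion=[[[239.5,303.5,11],[2.5,10,-15],0],[[239.5,303.5,11],[2.5,10,-15],0],[[239.5,303.5,11],[2.5,10,-15],0],[[239.5,303.5,11],[2.5,10,-15],0],[[239.5,303.5,11],[2.5,10,-15],0],[[239.5,303.5,11],[2.5,10,-15],0],[[239.5,303.5,11],[2.5,10,-15],0],[[239.5,303.5,11],[2.5,10,-15],0],[[239.5,303.5,11],[2.5,10,-15],0],[[239.5,303.5,11],[2.5,10,-15],0]])

```text
clock: 0.93
tool_pos: [0.3524, 0.2614, 0.2339]
orientation: [-178.9, -10.1, -5.3]
force: [-0.7, -0.6, -1.4]
opening: 0.0875
gripper_force: 0.0
```

move_arm(motion=[[[149,356,30],[3,9.5,-15],0],[[149,356,30],[3,9.5,-15],0],[[149,356,30],[3,9.5,-15],0],[[149,356,30],[3,9.5,-15],0],[[149,356,30],[3,9.5,-15],0],[[149,356,30],[3,9.5,-15],0],[[149,356,30],[3,9.5,-15],0],[[149,356,30],[3,9.5,-15],0],[[149,356,30],[3,9.5,-15],0],[[149,356,30],[3,9.5,-15],0]])

```text
clock: 1.77
tool_pos: [0.4741, -0.1047, 0.2243]
orientation: [-179.8, -20.0, 10.1]
force: [0.6, 0.4, 0.2]
opening: 0.0876
gripper_force: 0.0
```

```bash
python3 - <<'E'
from plan import *
from plant import ctrl
o=ctrl.get_obs(); print(o["clock"],o["tool_pos"],o["orientation"],o["joint_pos"].round(1))
S=T([.6048,-.0769,0],rz(10.43)); g=S@G0
pre=g@T([0,0,-.125],R.identity()); print(pre[:3,3],R.from_matrix(pre[:3,:3]).as_euler("xyz",degrees=True))
E
```

```text
1.7667 [ 0.47413309 -0.10474249  0.22425164] [-179.84533932  -19.98222665   10.08288302] [ 10.9  -7.4 -37.7   0.2 -39.7  89.1]
[ 0.4732575  -0.10111377  0.22446158] [180.   -20.    10.43]
```

move_arm(motion=[[[0,0,0],[0,0,0],0],[[0,0,42],[0,0,0],0],[[0,0,62.5],[0,0,0],0],[[0,0.5,83.5],[0,0,0],0],[[0,0.5,104.5],[0,0,0],0],[[0,0.5,125],[0,0,0],0],[[0,0.5,125],[0,0,0],0],[[0,0.5,125],[0,0,0],0],[[0,0.5,125],[0,0,0],0]])

```text
clock: 2.52
tool_pos: [0.5153, -0.0933, 0.1075]
orientation: [-179.8, -20.0, 10.3]
force: [-0.2, -0.2, 1.0]
opening: 0.0878
gripper_force: 0.0
```

```bash
python3 - <<'E'
from plan import *
from plant import ctrl
import cv2
o=ctrl.get_obs(); print(o["clock"],o["tool_pos"],o["orientation"],o["force"])
g=load(); print(g[:3,3])
a=ctrl.snapshot("wrist")["color"]; b=ctrl.snapshot("side")["color"][140:260,320:480]
cv2.imwrite("pics/g1.png",np.hstack([cv2.resize(a,(400,250)),cv2.resize(b,(333,250),interpolation=2)]))
E
```

```text
2.5167 [ 0.51525174 -0.09334727  0.1074848 ] [-179.84856908  -19.95393703   10.27969759] [-0.15890602 -0.16360649  0.95550039]
[ 0.5152491  -0.0935547   0.10718398]
```

View pics/g1.png

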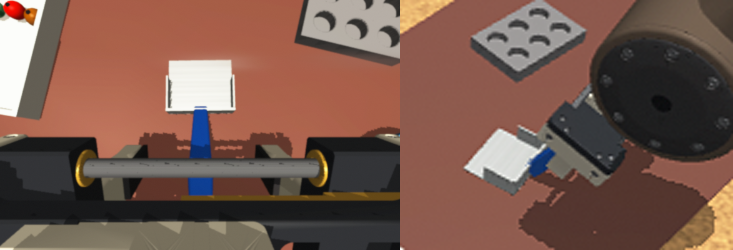

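The wrist view shows the blue handle at x≈201, centred between the pads at 145 and 257 and aligned with them, so I'll close.

move_arm(motion=[[[0,0,0],[0,0,0],1],[[0,0,0],[0,0,0],1],[[0,0,0],[0,0,0],1],[[0,0,0],[0,0,0],1],[[0,0,0],[0,0,0],1],[[0,0,0],[0,0,0],1],[[0,0,0],[0,0,0],1],[[0,0,0],[0,0,0],1],[[0,0,0],[0,0,0],1],[[0,0,0],[0,0,0],1]])

```text
clock: 3.45
tool_pos: [0.5152, -0.0937, 0.1067]
orientation: [-179.8, -19.9, 10.2]
force: [-0.1, -0.5, 0.4]
opening: 0.0268
gripper_force: 0.0
```

move_arm(motion=[[[0,0,0],[0,0,0],1],[[0,0,0],[0,0,0],1],[[0,0,0],[0,0,0],1],[[0,0,0],[0,0,0],1],[[0,0,0],[0,0,0],1]])

```text
clock: 3.87
tool_pos: [0.5153, -0.0937, 0.1067]
orientation: [-179.8, -19.9, 10.2]
force: [1.3, -1.2, 0.6]
opening: 0.0161
gripper_force: 30.0
```

```bash
python3 - <<'E'
from plan import *
from plant import ctrl
o=ctrl.get_obs(); print(o["tool_pos"],o["orientation"],o["force"],o["opening"],o["gripper_force"])
# scoop stands on table; closing aligns handle to jaws: y/yaw relation nominal, along-handle from image pose
M=load(); h=R.from_matrix(M[:3,:3]).as_euler("xyz",degrees=True); print(h,M[:3,3])
S=T([.6048,-.0769,0],rz(10.43)); Gm=np.linalg.inv(S)@M; print(Gm[:3,3])
r=G0.copy(); r[0,3]=Gm[0,3]; r[2,3]=Gm[2,3]; json.dump(r.tolist(),open("G.json","w"))
tr=T([.6304,.1709,0],rz(0.97))
tl=lambda x,z,up:scoop((tr@[x,0,z,1])[:3],.97,up)@G()
rows(path((M@T([0,0,0],R.identity()),1)),1)
up=M.copy(); up[2,3]+=.07
a=tl(-.005,.080,0)
b=tl(-.005,.009,0)
rows(path((up,4),(a,12,1),(a,4)),1)
rows(path((b,8,1),(b,2)),1)
E
```

```text
[ 0.51525537 -0.09368319  0.10673674] [-179.84258345  -19.94530103   10.24075577] [ 1.34252417 -1.18301999  0.58948897] 0.016138948576833408 29.964720904827118
[-179.84067211  -19.94529062   10.23695252] [ 0.5152491  -0.0935547   0.10718398]
[-0.0910863  -0.00016774  0.10718398]
# per row mm,deg 0.0 0.0
[[[0, -0, 0], [0, 0, -0], 1]]
# per row mm,deg 17.5 0.0
# per row mm,deg 21.9 0.78
# per row mm,deg 0.0 0.0
[[[6, -0, -16.5], [0, 0, -0], 1], [[12, -0, -33], [0, 0, -0], 1], [[18, -0, -49.5], [0, 0, -0], 1], [[24, -0, -66], [0, 0, -0], 1], [[24.5, -5.5, -66], [-0, 0, 0], 1], [[26.5, -19.5, -65.5], [-0, 0, 0.5], 1], [[29, -41, -65.5], [-0.5, 0, 1.5], 1], [[32.5, -68, -65.5], [-1, 0, 2.5], 1], [[36, -98.5, -65], [-1.5, 0, 3.5], 1], [[40, -130.5, -65], [-1.5, 0, 4.5], 1]]
[[[1.5, -32.5, -0.5], [-0.5, 0, 1], 1], [[3, -63.5, -1], [-1, 0, 2], 1], [[4, -90.5, -1.5], [-1.5, 0, 3], 1], [[5, -112, -2], [-1.5, 0, 3.5], 1], [[6, -126.5, -2.5], [-2, 0, 4], 1], [[6, -131.5, -2.5], [-2, 0, 4], 1], [[6, -131.5, -2.5], [-2, 0, 4], 1], [[6, -131.5, -2.5], [-2, 0, 4], 1], [[6, -131.5, -2.5], [-2, 0, 4], 1], [[6, -131.5, -2.5], [-2, 0, 4], 1]]
# per row mm,deg 8.9 0.04
# per row mm,deg 0.0 0.0
[[[-1, -0, 3], [0, 0, 0], 1], [[-4, -0, 10.5], [0, 0, 0], 1], [[-7.5, -0, 21], [0, 0, 0], 1], [[-12, -0, 33.5], [0, 0, 0], 1], [[-16.5, -0, 45.5], [0, 0, 0], 1], [[-20.5, -0, 56.5], [0, 0, 0], 1], [[-23, -0, 64], [0, 0, 0], 1], [[-24, -0, 67], [0, 0, 0], 1], [[-24, -0, 67], [0, 0, 0], 1], [[-24, -0, 67], [0, 0, 0], 1]]
```

move_arm(motion=[[[6,0,-16.5],[0,0,0],1],[[12,0,-33],[0,0,0],1],[[18,0,-49.5],[0,0,0],1],[[24,0,-66],[0,0,0],1],[[24.5,-5.5,-66],[0,0,0],1],[[26.5,-19.5,-65.5],[0,0,0.5],1],[[29,-41,-65.5],[-0.5,0,1.5],1],[[32.5,-68,-65.5],[-1,0,2.5],1],[[36,-98.5,-65],[-1.5,0,3.5],1],[[40,-130.5,-65],[-1.5,0,4.5],1]])

```text
clock: 4.7
tool_pos: [0.5059, 0.0381, 0.1808]
orientation: [-179.7, -19.9, 5.3]
force: [0.9, -0.2, -1.9]
opening: 0.0157
gripper_force: 30.0
```

move_arm(motion=[[[1.5,-32.5,-0.5],[-0.5,0,1],1],[[3,-63.5,-1],[-1,0,2],1],[[4,-90.5,-1.5],[-1.5,0,3],1],[[5,-112,-2],[-1.5,0,3.5],1],[[6,-126.5,-2.5],[-2,0,4],1],[[6,-131.5,-2.5],[-2,0,4],1],[[6,-131.5,-2.5],[-2,0,4],1],[[6,-131.5,-2.5],[-2,0,4],1],[[6,-131.5,-2.5],[-2,0,4],1]])

```text
clock: 5.45
tool_pos: [0.4988, 0.1676, 0.1863]
orientation: [179.7, -19.9, 1.2]
force: [-0.7, 0.2, -2.0]
opening: 0.0161
gripper_force: 30.0
```

```bash
python3 - <<'E'
from plan import *
from h import proj,ray
from plant import ctrl
import cv2
o=ctrl.get_obs(); print(o["clock"],o["tool_pos"],o["orientation"],o["force"],o["opening"])
tr=T([.6304,.1709,0],rz(0.97))
t=scoop((tr@[-.005,0,.08,1])[:3],.97,0)@G(); print(t[:3,3])
S=obs(o)@np.linalg.inv(G())
out=[]
for n,(x,y) in [("top",(220,160)),("side",(220,150))]:
    im=ctrl.snapshot(n)["color"]
    im=cv2.resize(im[y:y+100,x:x+133],(399*1,300),interpolation=2)
    P=(S@np.c_[[[.035,.0405,0],[.035,-.0405,0],[-.035,-.0405,0],[-.035,.0405,0],[-.035,.0405,.023],[-.008,.0405,.023]],np.ones(6)].T)[:3].T
    for u in (proj(P,n)+.5-[x,y])*3: cv2.circle(im,tuple(u.astype(int)),2,(0,255,0),-1)
    out.append(im)
cv2.imwrite("pics/tr1.png",np.hstack(out))
E
```

```text
5.45 [0.49877882 0.16759796 0.18628763] [179.71326307 -19.87191064   1.17044809] [-0.73793208  0.1568406  -2.02764454] 0.016131378177970064
[0.49933248 0.16868086 0.18718398]
```

View pics/tr1.png

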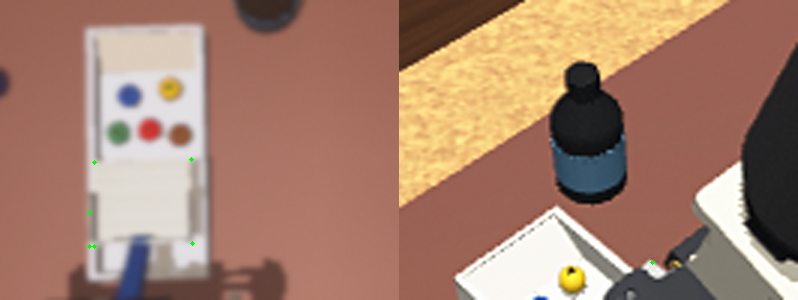

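The pan is centred over the tray behind the beads: its lip at row ≈160 in the top crop matches the prediction, and the beads are at rows 90–135. Now I'll lower it.

move_arm(motion=[[[-4,-1,10.5],[0,0,0],1],[[-7.5,-1,21],[0,0,0],1],[[-12,-1,33.5],[0,0,0],1],[[-16.5,-1,45.5],[0,0,0],1],[[-20.5,-1,56.5],[0,0,0],1],[[-23,-1,64],[0,0,0],1],[[-24,-1,67],[0,0,0],1],[[-24,-1,67],[0,0,0],1],[[-24,-1,67],[0,0,0],1]])

```text
clock: 6.3
tool_pos: [0.4996, 0.1684, 0.1157]
orientation: [179.7, -19.9, 1.1]
force: [0.6, 0.3, -1.5]
opening: 0.0162
gripper_force: 30.0
```

```bash
python3 - <<'E'
from plan import *
from plant import ctrl
import cv2
C=load()@T([0,-.001,0],R.identity()); json.dump(C.tolist(),open(F,"w"))
o=ctrl.get_obs(); print(o["clock"],o["tool_pos"],o["orientation"],o["force"],o["moment"],C[:3,3])
S=obs(o)@np.linalg.inv(G()); tr=T([.6304,.1709,0],rz(0.97)); print((np.linalg.inv(tr)@S@[.035,0,0,1])[:3])
a=ctrl.snapshot("wrist")["color"]; b=ctrl.snapshot("side")["color"][200:320,230:390]
t=ctrl.snapshot("top")["color"][160:260,220:353]
cv2.imwrite("pics/tr2.png",np.vstack([np.hstack([cv2.resize(b,(400,300),interpolation=2),cv2.resize(t,(399,300),interpolation=2)]),np.hstack([cv2.resize(a,(480,300)),np.zeros((300,319,3),np.uint8)])]))
E
```

```text
6.3 [0.49957207 0.16838262 0.11565433] [179.72450953 -19.91326055   1.13021114] [ 0.62913836  0.28967528 -1.51053557] [-0.06393727  1.37910735  0.03627812] [0.49945901 0.16943688 0.11612357]
[-0.00492703 -0.00064176  0.00828115]
```

View pics/tr2.png

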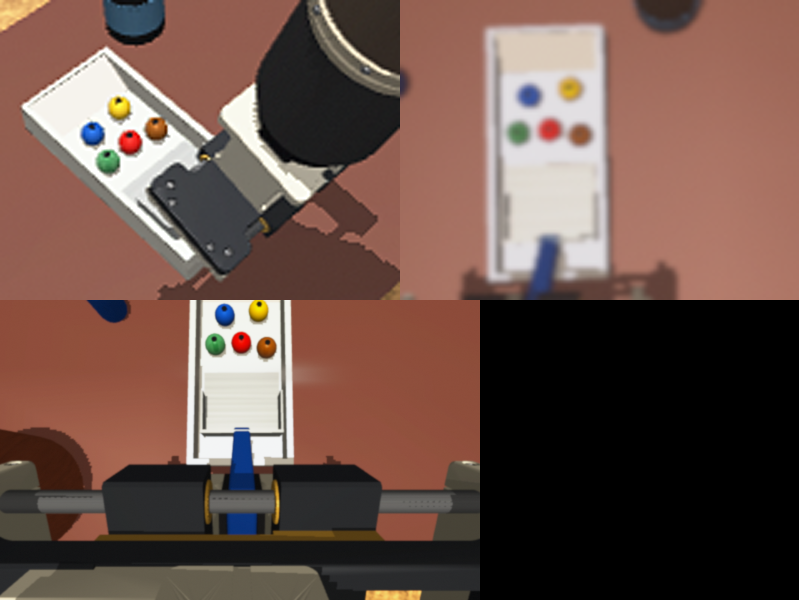

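The pan sits inside the tray with a similar gap each side (wrist view: pan 204–285, inner walls about 199–290). All five beads are ahead of the lip.

```bash
python3 - <<'E'
from plan import *
tr=T([.6304,.1709,0],rz(0.97))
tl=lambda x,z,up:scoop((tr@[x,.0009,z+.0008,1])[:3],.97,up)@G()
rows(path((tl(-.004,.006,-1.5),2),(tl(.068,.006,-1),8)),1)
rows(path((tl(.078,.0065,0),2),(tl(.093,.0175,9),3),(tl(.107,.029,19),4),(tl(.107,.029,19),1)),1)
rows(path((tl(.105,.033,24),2),(tl(.100,.070,26),3),(tl(.09,.15,26),5)),1)
E
```

```text
# per row mm,deg 1.9 0.73
# per row mm,deg 8.9 0.06
[[[2, -0, 0], [0, -0.5, 0], 1], [[4, -0, 0], [0, -1.5, 0], 1], [[12, -0, 3.5], [0, -1.5, 0], 1], [[20.5, -0, 6.5], [0, -1.5, 0], 1], [[29, -0, 9.5], [0, -1, 0], 1], [[37, -0, 13], [0, -1, 0], 1], [[45.5, -0, 16], [0, -1, 0], 1], [[53.5, -0, 19], [0, -1, 0], 1], [[62, 0, 22.5], [0, -1, 0], 1], [[70.5, 0, 25.5], [0, -1, 0], 1]]
# per row mm,deg 4.0 0.55
# per row mm,deg 3.3 3.0
# per row mm,deg 3.6 2.5
# per row mm,deg 0.0 0.0
[[[3.5, 0, 2], [0, 0.5, 0], 1], [[7, 0, 4], [0, 1, 0], 1], [[6, 0, 7.5], [0, 4, 0], 1], [[4.5, 0, 10.5], [0, 7, 0], 1], [[3.5, 0, 13.5], [0, 10, 0], 1], [[2.5, -0, 17], [0, 12.5, 0], 1], [[1.5, -0, 20.5], [0, 15, 0], 1], [[1, -0, 24], [0, 17.5, 0], 1], [[-0, -0, 27.5], [0, 20, 0], 1], [[-0, -0, 27.5], [0, 20, 0], 1]]
# per row mm,deg 5.9 2.54
# per row mm,deg 10.7 0.67
# per row mm,deg 16.1 0.0
[[[-5.5, -0, 1.5], [0, 2.5, 0], 1], [[-11.5, -0, 3.5], [0, 5, 0.5], 1], [[-6.5, -0, -6], [0, 5.5, 0.5], 1], [[-1.5, -0, -15.5], [0, 6.5, 0.5], 1], [[3.5, 0, -25], [0, 7, 0.5], 1], [[12, 0, -39], [0, 7, 0.5], 1], [[20.5, 0, -52.5], [0, 7, 0.5], 1], [[29, 0, -66.5], [0, 7, 0.5], 1], [[37.5, 0.5, -80], [0, 7, 0.5], 1], [[46, 0.5, -93.5], [0, 7, 0.5], 1]]
```

move_arm(motion=[[[2,0,0],[0,-0.5,0],1],[[4,0,0],[0,-1.5,0],1],[[12,0,3.5],[0,-1.5,0],1],[[20.5,0,6.5],[0,-1.5,0],1],[[29,0,9.5],[0,-1,0],1],[[37,0,13],[0,-1,0],1],[[45.5,0,16],[0,-1,0],1],[[53.5,0,19],[0,-1,0],1],[[62,0,22.5],[0,-1,0],1],[[70.5,0,25.5],[0,-1,0],1]])

```text
clock: 7.28
tool_pos: [0.5753, 0.1705, 0.1155]
orientation: [179.7, -18.9, 1.2]
force: [-0.2, 0.2, -2.9]
opening: 0.016
gripper_force: 30.0
```

```bash
python3 - <<'E'
from plan import *
from plant import ctrl
import cv2
o=ctrl.get_obs(); print(o["force"],o["moment"],o["orientation"])
S=obs(o)@np.linalg.inv(G()); tr=T([.6304,.1709,0],rz(0.97)); print((np.linalg.inv(tr)@S@[.035,0,0,1])[:3])
a=ctrl.snapshot("wrist")["color"][0:200,200:440]; b=ctrl.snapshot("side")["color"][200:300,220:340]
cv2.imwrite("pics/tr3.png",np.hstack([cv2.resize(b,(360,300),interpolation=2),cv2.resize(a,(360,300),interpolation=2)]))
E
```

```text
[-0.17440645  0.2309586  -2.92032571] [-4.11600682e-02  1.44255229e+00  1.43159639e-03] [179.72621945 -18.90304897   1.17772572]
[0.06889571 0.00033522 0.00587602]
```

View pics/tr3.png

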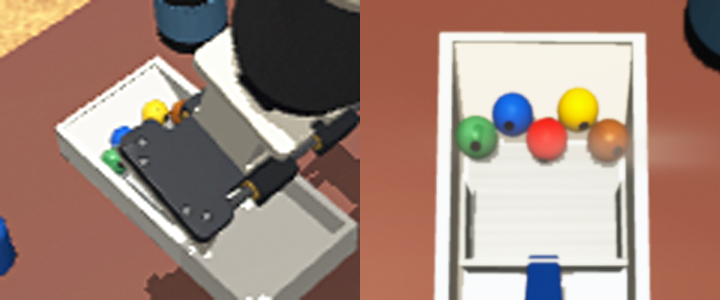

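All five beads are against the slope just ahead of the lip, with green by the left wall and amber by the right. Next I'll follow the slope up, tilting back.

move_arm(motion=[[[3.5,0,2],[0,0.5,0],1],[[7,0,4],[0,1,0],1],[[6,0,7.5],[0,4,0],1],[[4.5,0,10.5],[0,7,0],1],[[3.5,0,13.5],[0,10,0],1],[[2.5,0,17],[0,12.5,0],1],[[1.5,0,20.5],[0,15,0],1],[[1,0,24],[0,17.5,0],1],[[0,0,27.5],[0,20,0],1],[[0,0,27.5],[0,20,0],1]])

```text
clock: 8.22
tool_pos: [0.5691, 0.1971, 0.1885]
orientation: [177.3, -34.3, 1.1]
force: [0.7, 1.2, -2.1]
opening: 0.0157
gripper_force: 30.0
```

```bash
python3 - <<'E'
from plan import *
from plant import ctrl
import cv2
o=ctrl.get_obs(); print(o["force"],o["moment"],o["orientation"])
S=obs(o)@np.linalg.inv(G()); tr=T([.6304,.1709,0],rz(0.97)); print((np.linalg.inv(tr)@S@[.035,0,0,1])[:3])
a=ctrl.snapshot("wrist")["color"][0:200,200:440]; b=ctrl.snapshot("top")["color"][160:230,235:305]
cv2.imwrite("pics/tr4.png",np.hstack([cv2.resize(b,(360,300),interpolation=2),cv2.resize(a,(360,300),interpolation=2)]))
E
```

```text
[ 0.70718249  1.21916037 -2.06326661] [0.20809171 2.35937707 0.0909633 ] [177.27138719 -34.30323506   1.12538774]
[0.087734   0.02075543 0.1158971 ]
```

View pics/tr4.png

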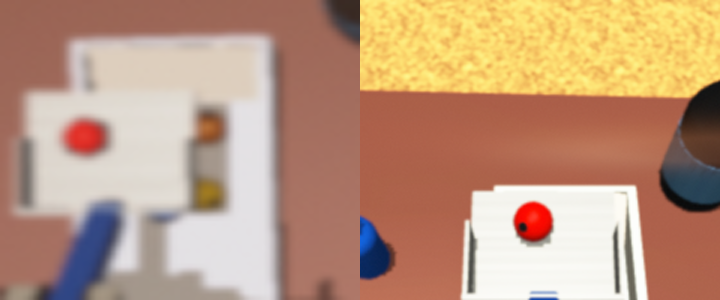

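The arm left the planned path: the pan is up at z≈0.12 holding only the red bead, shifted +y, with amber and yellow in the tray beside it. I'll check the joints.

```bash
python3 - <<'E'
from plan import *
from plant import ctrl
o=ctrl.get_obs(); print(o["clock"],o["joint_pos"].round(2),o["qvel"].round(1),o["tool_pos"],o["orientation"])
M=load();print(M[:3,3])
E
```

```text
8.3167 [ 27.37   2.98 -58.2   95.47 -16.92 -28.05] [-0.7  2.  -0.4 -0.6  0.8  0.5] [0.5690138  0.19801876 0.18934138] [177.3482919  -34.34240031   1.24023825]
[0.56037832 0.17043543 0.19180741]
```

```bash
cat > kin.py <<'E'
from plan import *
from scipy.optimize import least_squares
LIM=np.array([[-176.03,176.03],[-82.01,121.73],[-58.28,71.71],[-173.87,95.51],[-174.79,-.11],[-173.66,173.66]])
def fk(q,p):
    a1,d1,L2,a3,L4,L6,off,s4,c6=p
    r=rz(q[0])
    x=np.array([a1+L2*np.sin(np.radians(q[1])),off,d1+L2*np.cos(np.radians(q[1]))])
    f=ry(q[1]-q[2])                    # forearm along +x of f
    x=x+f.apply([L4,0,a3])
    w=f*rx(np.sign(s4)*q[3])*ry(-q[4]) # tool axis = +x ; q5<0 bends down
    x=x+w.apply([L6,0,0])
    # tool frame: z=+x of w; x=+z of w (roll 180, down -> x forward)
    t=w*R.from_matrix(np.array([[0,0,1],[0,1,0],[1,0,0]])*np.array([1,-1,1]))*rz(q[5]+c6)
    return T(r.apply(x),r*t)
E
cat > data.json <<'E'
[[[86.4065,20.5899,0.6334,-0.0207,-70.1364,-16.5092],[0.23183584,0.63343911,0.24463572],[179.905,-0.0077,-20.1098]],
[[10.9,-7.4,-37.7,0.2,-39.7,89.1],[0.47413309,-0.10474249,0.22425164],[-179.84533932,-19.98222665,10.08288302]],
[[27.37,2.98,-58.2,95.47,-16.92,-28.05],[0.5690138,0.19801876,0.18934138],[177.3482919,-34.34240031,1.24023825]]]
E
python3 - <<'E'
from kin import *
from plant import ctrl
import cv2
from h import ray,proj
D=json.load(open("data.json"))
best=None
for s in(1,-1):
  for c in (0,90,-90,180):
    def f(p):
        o=[]
        for q,x,e in D:
            M=fk(q,[*p[:7],s,p[7]]); o+=list((M[:3,3]-x)*1000)+list((R.from_matrix(M[:3,:3]).inv()*R.from_euler("xyz",e,degrees=True)).as_rotvec(degrees=True)*5)
        return np.array(o+list((p[:6]-[.1,.35,.4,.02,.4,.2])*1))
    r=least_squares(f,[.1,.35,.4,.02,.4,.2,-.19,c])
    if best is None or r.cost<best[0]: best=(r.cost,[*r.x[:7],s,r.x[7]],r.fun)
print(best[0],np.round(best[1],4),best[2].round(1))
json.dump(list(best[1]),open("kp.json","w"))
H={"green":((35,60,30),(85,255,220)),"red":((0,190,90),(6,255,255)),"amber":((7,190,60),(17,255,255)),"blue":((105,170,70),(118,255,255)),"yel":((22,170,120),(33,255,255))}
for n,(x,y,w,h) in [("top",(238,160,60,105)),("side",(235,212,110,100))]:
    im=cv2.cvtColor(ctrl.snapshot(n)["color"][y:y+h,x:x+w],cv2.COLOR_BGR2HSV)
    for k,(lo,hi) in H.items():
        c,_,st,ce=cv2.connectedComponentsWithStats(cv2.inRange(im,lo,hi))
        for i in range(1,c):
            if st[i,4]>4:
                u=ce[i]+[x,y]; w_=ray(u,n,.014); l=rz(-.97).apply(w_-[.6304,.1709,0]); print(n,k,st[i,4],u.round(1),"tray@z14",(l*1000).round(0))
E
```

```text
160530.85908606663 [   0.6633   -0.6468    0.2504    0.2197   -0.1925   -0.3734   -0.1929
   -1.     -179.6877] [ 1.300e+00 -8.000e-01 -1.140e+01 -0.000e+00  0.000e+00 -2.865e+02
  2.100e+00  8.000e-01  1.500e+01  1.000e-01 -1.000e-01  4.575e+02
 -1.900e+00  1.000e-01 -3.500e+00  0.000e+00  0.000e+00 -1.711e+02
  6.000e-01 -1.000e+00 -1.000e-01  2.000e-01 -6.000e-01 -6.000e-01]
top red 26 [249.3 193.3] tray@z14 [54. 54. 14.]
top yel 7 [275.1 209.3] tray@z14 [  9. -14.  14.]
```

```bash
sed -i 's/rz(q\[5\]+c6)/rz(-q[5]+c6)/' kin.py; cat > fitk.py <<'E'
from kin import *
D=json.load(open("data.json"))
best=None
for s in(1,-1):
  for c in (0,90,-90,180):
    def f(p):
        o=[]
        for q,x,e in D:
            M=fk(q,[*p[:7],s,p[7]]); o+=list((M[:3,3]-x)*1000)+list((R.from_matrix(M[:3,:3]).inv()*R.from_euler("xyz",e,degrees=True)).as_rotvec(degrees=True)*5)
        return np.array(o+list((p[:6]-[.1,.35,.4,.02,.4,.2])*1))
    r=least_squares(f,[.1,.35,.4,.02,.4,.2,-.19,c])
    if best is None or r.cost<best[0]: best=(r.cost,[*r.x[:7],s,r.x[7]],r.fun)
print(best[0],np.round(best[1],4),best[2].round(1))
json.dump([float(v) for v in best[1]],open("kp.json","w"))
E
python3 fitk.py
```

```text
189.79477569300985 [ 0.6633 -0.6468  0.2504  0.2197 -0.1925 -0.3734 -0.1929 -1.     90.0061] [  1.3  -0.8 -11.4  -0.   -0.   -0.    2.1   0.8  15.    0.   -0.1   0.1
  -1.9   0.1  -3.5   0.    0.   -0.    0.6  -1.   -0.1   0.2  -0.6  -0.6]
```

```bash
cat >> plan.py <<'E'
def resync(o): json.dump(obs(o).tolist(),open(F,"w"))
E
python3 - <<'E'
from plan import *
from plant import ctrl
o=ctrl.get_obs(); resync(o)
M=load(); S=M@np.linalg.inv(G()); e=R.from_matrix(S[:3,:3]).as_euler("zyx",degrees=True); print("heading,pitch,roll",e)
up=M.copy(); up[2,3]+=.06; up[0,3]+=.02
w=scoop([.64,.08,.21],0,16)@G(); v=scoop([.50,-.32,.17],-15,16)@G()
rows(path((up,6,1),(w,14,1)),1)
rows(path((v,22,1),(v,3)),1)
E
```

```text
heading,pitch,roll [ -0.321956   -14.17105587  -2.33745906]
# per row mm,deg 10.5 0.0
# per row mm,deg 11.2 0.21
[[[3.5, 0, -3], [0, 0, -0], 1], [[13, 0.5, -10], [0, 0, -0], 1], [[25, 1, -19], [0, 0, -0], 1], [[37, 1.5, -28.5], [0, 0, -0], 1], [[46.5, 2, -35.5], [0, 0, -0], 1], [[50, 2.5, -38.5], [0, 0, -0], 1], [[49.5, 4, -39.5], [0, 0, 0], 1], [[46.5, 9, -42.5], [0, 0, 0], 1], [[42.5, 16.5, -47.5], [0, 0, 0], 1], [[37, 26, -53.5], [0.5, 0.5, 0], 1]]
[[[-6, 11, -7.5], [0, 0, 0.5], 1], [[-13, 23, -15.5], [0.5, 0, 0.5], 1], [[-20, 35.5, -24], [0.5, 0.5, 0.5], 1], [[-27, 48, -32.5], [0.5, 0.5, 0.5], 1], [[-34, 60, -40.5], [1, 1, 0.5], 1], [[-40, 71, -48], [1, 1, 1], 1], [[-45.5, 80.5, -54], [1.5, 1, 1], 1], [[-49.5, 88, -59], [1.5, 1, 1], 1], [[-52.5, 93, -62.5], [1.5, 1.5, 1], 1], [[-53.5, 94.5, -63.5], [1.5, 1.5, 1], 1]]
# per row mm,deg 17.6 0.68
# per row mm,deg 0.0 0.0
[[[-1, 2, -0.5], [-0, -0, 0], 1], [[-3, 8.5, -1], [-0, -0, 0.5], 1], [[-6.5, 18.5, -2.5], [-0.5, -0, 0.5], 1], [[-11.5, 31.5, -4], [-1, -0, 1], 1], [[-17.5, 47.5, -6], [-1, -0, 1.5], 1], [[-24, 66, -8.5], [-1.5, -0, 2], 1], [[-31.5, 86.5, -11.5], [-2, -0, 3], 1], [[-40, 108.5, -14], [-2.5, -0, 3.5], 1], [[-48.5, 132, -17], [-3, -0, 4.5], 1], [[-57, 156, -20.5], [-4, -0, 5.5], 1]]
[[[-7, 25.5, -1.5], [-0.5, -0, 0.5], 1], [[-13.5, 51, -3], [-1, -0, 1.5], 1], [[-20, 76, -4], [-1.5, -0, 2], 1], [[-26, 100, -5.5], [-2, -0, 3], 1], [[-32, 123, -7], [-2.5, -0, 4], 1], [[-37.5, 144.5, -8], [-3, -0, 4.5], 1], [[-42.5, 163.5, -9.5], [-3.5, -0, 5], 1], [[-47, 180, -10], [-4, -0, 5.5], 1], [[-50.5, 193.5, -11], [-4.5, -0, 6], 1], [[-53, 204, -11.5], [-4.5, -0, 6.5], 1]]
[[[-1, 6.5, 0], [-0.5, -0, 0], 1], [[-1.5, 9, 0], [-0.5, -0, 0], 1], [[-1.5, 9, 0], [-0.5, -0, 0], 1], [[-1.5, 9, 0], [-0.5, -0, 0], 1], [[-1.5, 9, 0], [-0.5, -0, 0], 1]]
```

move_arm(motion=[[[3.5,0,-3],[0,0,0],1],[[13,0.5,-10],[0,0,0],1],[[25,1,-19],[0,0,0],1],[[37,1.5,-28.5],[0,0,0],1],[[46.5,2,-35.5],[0,0,0],1],[[50,2.5,-38.5],[0,0,0],1],[[49.5,4,-39.5],[0,0,0],1],[[46.5,9,-42.5],[0,0,0],1],[[42.5,16.5,-47.5],[0,0,0],1],[[37,26,-53.5],[0.5,0.5,0],1]])

```text
clock: 9.25
tool_pos: [0.569, 0.1727, 0.2523]
orientation: [177.6, -34.6, 1.2]
force: [-0.1, -0.5, -0.8]
opening: 0.0158
gripper_force: 30.0
```

```bash
cat > log.py <<'E'
from plan import *
from plant import ctrl
o=ctrl.get_obs(); D=json.load(open("data.json")); D.append([o[k].tolist() for k in("joint_pos","tool_pos","orientation")]); json.dump(D,open("data.json","w"))
print(o["clock"],"q",o["joint_pos"].round(1),"p",o["tool_pos"].round(4),o["orientation"].round(1),"F",o["force"].round(1),o["opening"].round(4))
E
python3 log.py
```

```text
Traceback (most recent call last):
  File "log.py", line 4, in <module>
    print(o["clock"],"q",o["joint_pos"].round(1),"p",o["tool_pos"].round(4),o["orientation"].round(1),"F",o["force"].round(1),o["opening"].round(4))
                                                                                                                              ^^^^^^^^^^^^^^^^^^
AttributeError: 'float' object has no attribute 'round'
```

Tracking again. Continuing toward the dish.

move_arm(motion=[[[-6,11,-7.5],[0,0,0.5],1],[[-13,23,-15.5],[0.5,0,0.5],1],[[-20,35.5,-24],[0.5,0.5,0.5],1],[[-27,48,-32.5],[0.5,0.5,0.5],1],[[-34,60,-40.5],[1,1,0.5],1],[[-40,71,-48],[1,1,1],1],[[-45.5,80.5,-54],[1.5,1,1],1],[[-49.5,88,-59],[1.5,1,1],1],[[-52.5,93,-62.5],[1.5,1.5,1],1],[[-53.5,94.5,-63.5],[1.5,1.5,1],1]])

```text
clock: 10.08
tool_pos: [0.4925, 0.0794, 0.2872]
orientation: [180.0, -35.6, -0.1]
force: [-0.0, -0.4, -1.0]
opening: 0.0159
gripper_force: 30.0
```

```bash
sed -i 's/,o\["opening"\].round(4)//' log.py; python3 log.py; python3 fitk.py; python3 -c "
from plan import *
print(scoop([.64,.08,.21],0,16)@G())"
```

```text
10.0833 q [ 40.7 -17.3 -58.3  49.5 -30.    9.5] p [0.4925 0.0794 0.2872] [ 1.80e+02 -3.56e+01 -1.00e-01] F [-0.  -0.4 -1. ]
10995.510253156683 [ 4.228000e-01 -2.452000e-01  4.543000e-01  1.411000e-01  6.700000e-03
  6.600000e-02 -1.765000e-01 -1.000000e+00 -2.699963e+02] [-15.8  -8.8  -0.1  -0.   -0.   -0.   14.7  19.   37.6   0.   -0.1   0.1
  58.5 -93.5  26.9   0.    0.   -0.  -17.4  10.8 -14.2   0.   -0.   -0.
 -46.7  38.4 -50.1  -0.   -0.   -0.    0.3  -0.6   0.1   0.1  -0.4  -0.1]
[[ 8.09016994e-01 -7.19829328e-17  5.87785252e-01  4.89254159e-01]
 [ 0.00000000e+00 -1.00000000e+00 -1.22464680e-16  8.00000000e-02]
 [ 5.87785252e-01  9.90760073e-17 -8.09016994e-01  2.78277763e-01]
 [ 0.00000000e+00  0.00000000e+00  0.00000000e+00  1.00000000e+00]]
```

```bash
cat > kin.py <<'E'
from plan import *
from scipy.optimize import least_squares
LIM=np.array([[-176.03,176.03],[-82.01,121.73],[-58.28,71.71],[-173.87,95.51],[-174.79,-.11],[-173.66,173.66]])
X=R.from_matrix(np.array([[0,0,1],[0,1,0],[1,0,0]])*np.array([1,-1,1]))
def fk(q,p):
    a1,d1,L2,a3,L4,L6,o1,o2,e=p
    r=rz(q[0]); x=np.array([a1+L2*np.sin(np.radians(q[1])),o1,d1+L2*np.cos(np.radians(q[1]))])
    f=ry(q[1]-q[2]); x=x+f.apply([L4,0,a3])
    g=f*rx(-q[3]); x=x+g.apply([0,o2,0]); w=g*ry(-q[4]); x=x+w.apply([L6,0,e])
    return T(r.apply(x),r*w*X*rz(-q[5]+90))
def err(M,t): return np.r_[(M[:3,3]-t[:3,3])*1000,(R.from_matrix(M[:3,:3]).inv()*R.from_matrix(t[:3,:3])).as_rotvec(degrees=True)*3]
def ik(t,q0,p):
    r=least_squares(lambda q:np.r_[err(fk(q,p),t),(q-q0)*.002],np.clip(q0,LIM[:,0]+.2,LIM[:,1]-.2),bounds=(LIM[:,0],LIM[:,1])); return r.x,np.abs(err(fk(r.x,p),t)).max()
E
cat > fitk.py <<'E'
from kin import *
D=json.load(open("data.json"))
p0=np.array([.1,.35,.4,.02,.4,.2,-.1,-.1,0])
T_=[T(x,R.from_euler("xyz",e,degrees=True)) for _,x,e in D]
f=lambda p:np.concatenate([err(fk(np.array(q),p),t) for (q,_,_),t in zip(D,T_)]+[(p-p0)*.5])
r=min((least_squares(f,p0*np.array([1,s,1,s2,1,1,1,1,1])) for s in(1,.5) for s2 in(1,-3)),key=lambda r:r.cost)
print(r.cost,r.x.round(4)); print(r.fun[:-9].reshape(-1,6)[:,:3].round(1).tolist())
json.dump(r.x.tolist(),open("kp.json","w"))
E
python3 fitk.py
```

```text
0.0360744865264223 [ 1.000e-04  1.996e-01  6.012e-01 -6.000e-04  4.645e-01  3.585e-01
  5.000e-04 -1.922e-01 -6.000e-04]
[[-0.0, -0.0, 0.0], [0.0, -0.0, 0.1], [0.0, 0.1, 0.0], [-0.0, -0.1, -0.0], [0.0, -0.0, -0.1]]
```

```bash
cat > feas.py <<'E'
from kin import *
p=np.array(json.load(open("kp.json"))); tr=T([.6304,.1709,0],rz(0.97))
def GT(t,flip=0): return T([-.091,0,.107],ry(-t)*rx(180)*rz(180*flip))
tl=lambda x,z,up,g:scoop((tr@[x,.0009,z,1])[:3],.97,up)@g
if __name__=="__main__":
  for t in (-40,-25,-10,0,10):
    g=GT(t); q=np.array([40.,5,-30,0,-60,40]); 
    for nm,P in [("over",tl(-.005,.09,0,g)),("in",tl(-.005,.008,0,g)),("80",tl(.078,.007,0,g)),("top",tl(.107,.03,19,g)),("t25",tl(.105,.034,25,g)),("lift",tl(.09,.15,25,g)),("mid",scoop([.62,0,.18],-5,25)@g),("dishc",scoop([.51,-.325,.15],-15,20)@g),("dump",scoop([.53,-.335,.06],-15,-45)@g),("dump60",scoop([.53,-.335,.06],-15,-60)@g)]:
        q,e=ik(P,q,p); print(t,nm,q.round(0).tolist(),"" if e<1 else "BAD %.1f"%e)
E
python3 feas.py
```

```text
-40 over [28.0, 33.0, 9.0, -17.0, -103.0, 65.0] 
-40 in [28.0, 37.0, 5.0, -17.0, -95.0, 68.0] 
-40 80 [25.0, 44.0, 18.0, -15.0, -102.0, 68.0] 
-40 top [29.0, 34.0, 1.0, -10.0, -77.0, 66.0] 
-40 t25 [30.0, 30.0, -6.0, -8.0, -67.0, 64.0] 
-40 lift [31.0, 23.0, -1.0, -8.0, -79.0, 62.0] 
-40 mid [21.0, 11.0, -15.0, -7.0, -78.0, 66.0] 
-40 dishc [-14.0, 14.0, -17.0, -0.0, -79.0, 89.0] 
-40 dump [-15.0, 62.0, 34.0, -1.0, -147.0, 89.0] 
-40 dump60 [-15.0, 72.0, 44.0, -1.0, -162.0, 89.0] 
-25 over [31.0, 24.0, -1.0, -12.0, -88.0, 63.0] 
-25 in [31.0, 28.0, -5.0, -12.0, -79.0, 65.0] 
-25 80 [28.0, 35.0, 6.0, -11.0, -84.0, 67.0] 
-25 top [33.0, 25.0, -13.0, -4.0, -57.0, 60.0] 
-25 t25 [35.0, 23.0, -21.0, -0.0, -47.0, 56.0] 
-25 lift [36.0, 15.0, -15.0, 0.0, -60.0, 55.0] 
-25 mid [26.0, 1.0, -27.0, 0.0, -62.0, 59.0] 
-25 dishc [-14.0, 5.0, -26.0, -0.0, -65.0, 89.0] 
-25 dump [-15.0, 56.0, 32.0, -0.0, -136.0, 90.0] 
-25 dump60 [-15.0, 67.0, 45.0, -1.0, -153.0, 89.0] 
-10 over [36.0, 15.0, -13.0, -6.0, -71.0, 57.0] 
-10 in [36.0, 19.0, -18.0, -7.0, -61.0, 59.0] 
-10 80 [32.0, 26.0, -8.0, -6.0, -6
[... 636 characters left out ...]
mid [37.0, -14.0, -56.0, 31.0, -33.0, 24.0] 
0 dishc [-13.0, -10.0, -42.0, 1.0, -37.0, 87.0] 
0 dump [-15.0, 42.0, 21.0, -0.0, -114.0, 90.0] 
0 dump60 [-15.0, 55.0, 38.0, -0.0, -133.0, 90.0] 
10 over [45.0, 3.0, -33.0, 9.0, -47.0, 40.0] 
10 in [45.0, 9.0, -40.0, 12.0, -34.0, 36.0] 
10 80 [38.0, 16.0, -30.0, 10.0, -37.0, 45.0] 
10 top [20.0, 12.0, -56.0, 96.0, -10.0, -24.0] BAD 15.2
10 t25 [23.0, 13.0, -57.0, 96.0, -14.0, -27.0] BAD 31.4
10 lift [29.0, 1.0, -58.0, 82.0, -15.0, -16.0] BAD 8.4
10 mid [36.0, -16.0, -58.0, 36.0, -30.0, 21.0] BAD 21.1
10 dishc [-13.0, -14.0, -50.0, 3.0, -24.0, 85.0] 
10 dump [-15.0, 36.0, 16.0, -0.0, -104.0, 90.0] 
10 dump60 [-15.0, 50.0, 33.0, -0.0, -123.0, 90.0]
```

```bash
cat >> kin.py <<'E'
KP=np.array(json.load(open("kp.json")))
def check(ts,q0):
    q=np.array(q0,float);m=0
    for i,t in enumerate(ts):
        n,e=ik(t,q,KP); m=max(m,np.abs(n-q).max()); 
        if e>1 or np.abs(n-q).max()>10: print("row",i,"err",round(e,1),"dq",np.abs(n-q).max().round(1))
        q=n
    print("end q",q.round(0),"max dq/row",m.round(1))
    return q
E
cat > go.py <<'E'
from kin import *
from plant import ctrl
def plan(wps,grip,sync=True):
    o=ctrl.get_obs()
    if sync: resync(o)
    ts=path(*wps); q=check(ts,o["joint_pos"]); rows(ts,grip); return q
E
python3 - <<'E'
from go import *
g=G()
plan([(scoop([.60,0.0,.20],-5,11)@g,8,1),(scoop([.50,-.31,.16],-15,12)@g,20,1),(scoop([.50,-.31,.16],-15,12)@g,2)],1)
plan([(scoop([.51,-.325,.085],-15,0)@g,6,1),(scoop([.53,-.33,.065],-15,-42)@g,12),(scoop([.53,-.33,.065],-15,-42)@g,2)],1,False)
E
```

```text
# per row mm,deg 9.5 0.84
# per row mm,deg 15.2 0.5
# per row mm,deg 0.0 0.0
row 15 err 1.0 dq 3.5
row 16 err 1.2 dq 3.8
end q [-10. -19. -50.   6. -27.  80.] max dq/row 5.4
[[[-1.5, 3, -0.5], [-0, -0, 0], 1], [[-5, 10.5, -2.5], [-0.5, -0.5, 0.5], 1], [[-10.5, 21, -5], [-1, -1.5, 1.5], 1], [[-16.5, 33.5, -8], [-1.5, -2.5, 2], 1], [[-22.5, 45.5, -11], [-2, -3, 3], 1], [[-27.5, 56.5, -13.5], [-2.5, -4, 3.5], 1], [[-31.5, 64, -15.5], [-2.5, -4.5, 4], 1], [[-33, 67, -16], [-2.5, -4.5, 4], 1], [[-33.5, 69, -16], [-2.5, -4.5, 4], 1], [[-35.5, 75, -16.5], [-3, -4.5, 4.5], 1]]
[[[-3, 9.5, -0], [-0, -0, 0], 1], [[-6.5, 22, -0], [-0, 0, 0.5], 1], [[-10.5, 37.5, 0], [-0.5, 0, 1], 1], [[-15.5, 55, 0], [-1, 0, 1.5], 1], [[-21, 74, 0], [-1, 0, 2], 1], [[-26.5, 95, 0], [-1.5, 0.5, 2.5], 1], [[-32.5, 116, 0.5], [-2, 0.5, 3], 1], [[-38.5, 138, 0.5], [-2.5, 0.5, 4], 1], [[-44.5, 160, 0.5], [-2.5, 0.5, 4.5], 1], [[-50.5, 181.5, 0.5], [-3, 0.5, 5], 1]]
[[[-4, 21, 1], [-0.5, 0, 0.5], 1], [[-7.5, 40.5, 2], [-1, 0, 1.5], 1], [[-11, 58.5, 3], [-1, 0.5, 2], 1], [[-14, 74, 4], [-1.5, 0.5, 2], 1], [[-16.5, 87,
[... 372 characters left out ...]
0, 1, 4], [0, -1, 0], 1], [[1, 3, 15], [0, -3, 0], 1], [[1.5, 6, 28.5], [0, -6, 0], 1], [[2.5, 9, 42], [0, -9, 0], 1], [[3, 11, 53], [0, -11, 0], 1], [[3, 12, 57], [0, -12, 0], 1], [[13.5, 12, 60], [0, -15.5, 0], 1], [[24, 12, 63], [0, -19, 0], 1], [[34.5, 12, 65.5], [0, -22.5, 0], 1], [[45, 12, 68.5], [0, -26, 0], 1]]
[[[10.5, -0, -1.5], [0, -3.5, 0], 1], [[21.5, -0.5, -3.5], [0, -7, 0], 1], [[32, -0.5, -5.5], [0, -10.5, 0], 1], [[42.5, -0.5, -7.5], [0, -14, 0], 1], [[53.5, -0.5, -9.5], [0, -17.5, 0], 1], [[64, -0.5, -11.5], [0, -21, 0], 1], [[74.5, -0.5, -13.5], [0, -24.5, 0], 1], [[85, -0.5, -15.5], [0, -28, 0], 1], [[85, -0.5, -15.5], [0, -28, 0], 1], [[85, -0.5, -15.5], [0, -28, 0], 1]]
```

move_arm(motion=[[[-1.5,3,-0.5],[0,0,0],1],[[-5,10.5,-2.5],[-0.5,-0.5,0.5],1],[[-10.5,21,-5],[-1,-1.5,1.5],1],[[-16.5,33.5,-8],[-1.5,-2.5,2],1],[[-22.5,45.5,-11],[-2,-3,3],1],[[-27.5,56.5,-13.5],[-2.5,-4,3.5],1],[[-31.5,64,-15.5],[-2.5,-4.5,4],1],[[-33,67,-16],[-2.5,-4.5,4],1],[[-33.5,69,-16],[-2.5,-4.5,4],1],[[-35.5,75,-16.5],[-3,-4.5,4.5],1]])

```text
clock: 10.92
tool_pos: [0.4545, 0.0055, 0.2791]
orientation: [179.8, -31.0, -5.4]
force: [0.4, 0.9, 0.1]
opening: 0.016
gripper_force: 30.0
```

move_arm(motion=[[[-3,9.5,0],[0,0,0],1],[[-6.5,22,0],[0,0,0.5],1],[[-10.5,37.5,0],[-0.5,0,1],1],[[-15.5,55,0],[-1,0,1.5],1],[[-21,74,0],[-1,0,2],1],[[-26.5,95,0],[-1.5,0.5,2.5],1],[[-32.5,116,0.5],[-2,0.5,3],1],[[-38.5,138,0.5],[-2.5,0.5,4],1],[[-44.5,160,0.5],[-2.5,0.5,4.5],1],[[-50.5,181.5,0.5],[-3,0.5,5],1]])

```text
clock: 11.75
tool_pos: [0.393, -0.1725, 0.2526]
orientation: [179.9, -31.5, -11.3]
force: [0.6, -0.2, -1.6]
opening: 0.0158
gripper_force: 30.0
```

move_arm(motion=[[[-4,21,1],[-0.5,0,0.5],1],[[-7.5,40.5,2],[-1,0,1.5],1],[[-11,58.5,3],[-1,0.5,2],1],[[-14,74,4],[-1.5,0.5,2],1],[[-16.5,87,4.5],[-1.5,0.5,2.5],1],[[-18,96.5,5],[-2,0.5,3],1],[[-19.5,103,5.5],[-2,0.5,3],1],[[-19.5,105,5.5],[-2,0.5,3],1],[[-19.5,105,5.5],[-2,0.5,3],1],[[-19.5,105,5.5],[-2,0.5,3],1]])

```text
clock: 12.58
tool_pos: [0.36, -0.2716, 0.2384]
orientation: [179.8, -32.0, -14.8]
force: [0.0, 0.3, -1.6]
opening: 0.0159
gripper_force: 30.0
```

```bash
python3 log.py; cat > beads.py <<'E'
from plan import *
from h import ray,proj,tri
from plant import ctrl
import cv2
H={"green":((40,60,40),(85,255,255)),"red":((0,200,110),(5,255,255)),"amber":((6,150,60),(17,255,255)),"blue":((108,120,60),(120,255,255)),"yel":((20,120,110),(33,255,255))}
def find(n,x,y,w,h,z,skip=()):
    im=cv2.cvtColor(ctrl.snapshot(n)["color"][y:y+h,x:x+w],cv2.COLOR_BGR2HSV)
    for k,(lo,hi) in H.items():
        if k in skip: continue
        c,_,st,ce=cv2.connectedComponentsWithStats(cv2.inRange(im,lo,hi))
        for i in range(1,c):
            if 5<st[i,4]<150:
                u=ce[i]+[x,y]; w_=ray(u,n,z); l=rz(-.97).apply(w_-[.6304,.1709,0]); print(n,k,st[i,4],u.round(1),"world",w_.round(3),"tray",(l*1000).round(0))
E
python3 - <<'E'
from beads import *
print("TRAY");find("top",252,172,37,80,.012);find("side",235,212,110,100,.012)
S=obs(ctrl.get_obs())@np.linalg.inv(G()); c=S@[0,0,.013,1]; u=proj(c[:3],"top")[0].astype(int); v=proj(c[:3],"side")[0].astype(int)
print("PAN",c,u,v); find("top",u[0]-25,u[1]-25,50,45,c[2],("blue","green"))
E
```

```text
12.5833 q [ -9.2 -19.1 -51.    7.2 -26.4  78.8] p [ 0.36   -0.2716  0.2384] [179.8 -32.  -14.8] F [ 0.   0.3 -1.6]
TRAY
top green 24 [261.3 220. ] world [0.611 0.194 0.012] tray [-19.  23.  12.]
top amber 15 [273.6 220.6] world [0.609 0.161 0.012] tray [-21. -10.  12.]
top blue 21 [267.1 226.6] world [0.593 0.178 0.012] tray [-37.   8.  12.]
top yel 33 [276.8 230.4] world [0.583 0.153 0.012] tray [-48. -18.  12.]
side green 70 [287.3 274.4] world [0.613 0.192 0.012] tray [-17.  21.  12.]
side amber 55 [299.4 266.1] world [0.611 0.158 0.012] tray [-20. -13.  12.]
side blue 68 [298.1 275. ] world [0.595 0.175 0.012] tray [-35.   5.  12.]
side yel 65 [309.8 271.2] world [0.585 0.15  0.012] tray [-46. -20.  12.]
PAN [ 0.46522013 -0.29931874  0.16533786  1.        ] [471 278] [486 152]
top red 35 [455.9 291.2] world [ 0.438 -0.264  0.165] tray [-200. -431.  165.]
```

Red is still in the pan, and the other four beads are in the tray's near half. Dumping red into the dish.

move_arm(motion=[[[0,1,4],[0,-1,0],1],[[1,3,15],[0,-3,0],1],[[1.5,6,28.5],[0,-6,0],1],[[2.5,9,42],[0,-9,0],1],[[3,11,53],[0,-11,0],1],[[3,12,57],[0,-12,0],1],[[13.5,12,60],[0,-15.5,0],1],[[24,12,63],[0,-19,0],1],[[34.5,12,65.5],[0,-22.5,0],1],[[45,12,68.5],[0,-26,0],1]])

```text
clock: 13.57
tool_pos: [0.4299, -0.3022, 0.205]
orientation: [179.8, -5.9, -14.8]
force: [0.3, 0.2, -1.7]
opening: 0.016
gripper_force: 30.0
```

move_arm(motion=[[[10.5,0,-1.5],[0,-3.5,0],1],[[21.5,-0.5,-3.5],[0,-7,0],1],[[32,-0.5,-5.5],[0,-10.5,0],1],[[42.5,-0.5,-7.5],[0,-14,0],1],[[53.5,-0.5,-9.5],[0,-17.5,0],1],[[64,-0.5,-11.5],[0,-21,0],1],[[74.5,-0.5,-13.5],[0,-24.5,0],1],[[85,-0.5,-15.5],[0,-28,0],1],[[85,-0.5,-15.5],[0,-28,0],1],[[85,-0.5,-15.5],[0,-28,0],1]])

```text
clock: 14.4
tool_pos: [0.5105, -0.3228, 0.2268]
orientation: [179.8, 22.1, -14.9]
force: [0.8, -0.4, -1.5]
opening: 0.016
gripper_force: 30.0
```

```bash
python3 log.py; python3 - <<'E'
from beads import *
print("TRAY");find("top",252,172,37,80,.012);find("side",235,212,110,100,.012)
print("DISH");find("top",425,210,75,75,.016,("blue","green","amber"));find("side",425,145,70,60,.016,("blue","green","amber"))
from go import *
g=G()
# next: lift off the dish, set the scoop down flat on free table at lip (.60,-.12) heading -5 , regrasp
a=scoop([.47,-.30,.14],-15,-20)@g
b=scoop([.60,-.12,.05],-5,0)@g; c=scoop([.60,-.12,.0005],-5,0)@g
plan([(a,6),(b,14,1),(c,6,1),(c,2)],1)
E
```

```text
14.4 q [-13.9  27.5   5.7  -0.2 -90.3  89.1] p [ 0.5105 -0.3228  0.2268] [179.8  22.1 -14.9] F [ 0.8 -0.4 -1.5]
TRAY
top green 22 [261.1 220.1] world [0.611 0.194 0.012] tray [-19.  24.  12.]
top amber 14 [273.5 220.7] world [0.609 0.161 0.012] tray [-22.  -9.  12.]
top blue 19 [267.2 226.6] world [0.593 0.178 0.012] tray [-37.   8.  12.]
top yel 31 [276.9 230.3] world [0.583 0.152 0.012] tray [-48. -18.  12.]
side green 70 [287.3 274.4] world [0.613 0.192 0.012] tray [-17.  21.  12.]
side amber 55 [299.4 266.1] world [0.611 0.158 0.012] tray [-20. -13.  12.]
side blue 68 [298.1 275. ] world [0.595 0.175 0.012] tray [-35.   5.  12.]
side yel 66 [309.9 271.1] world [0.585 0.15  0.012] tray [-46. -20.  12.]
DISH
side red 35 [451.8 171.9] world [ 0.553 -0.345  0.016] tray [ -86. -515.   16.]
# per row mm,deg 22.9 3.65
# per row mm,deg 16.3 1.6
# per row mm,deg 8.2 0.0
# per row mm,deg 0.0 0.0
end q [ 12.   1. -58.  27. -13.  47.] max dq/row 4.8
[[[-23, -2, -0.5], [0, 3.5, 0], 1], [[-45.5, -4, -1.5], [0, 7.5, 0], 1], [[-68.5, -6, -2], [0, 11, 0], 1], [[-91, -8, -2.5], [0, 14.5, 0], 1], [
[... 183 characters left out ...]
 [[-120.5, -49, 16.5], [0, 26, -2], 1]]
[[[3, -17, 12], [0.5, 1.5, -1], 1], [[6.5, -36, 25.5], [0.5, 3.5, -2], 1], [[10, -55.5, 39.5], [0.5, 6, -3], 1], [[14, -75, 53], [1, 8, -4], 1], [[17.5, -93.5, 66.5], [1, 10, -5], 1], [[20.5, -111, 78.5], [1, 12, -6], 1], [[23, -125.5, 89], [1.5, 13.5, -6.5], 1], [[25.5, -137, 97], [1.5, 14.5, -7.5], 1], [[26.5, -144.5, 102.5], [1.5, 15.5, -7.5], 1], [[27, -147.5, 104], [1.5, 16, -8], 1]]
[[[-1, 0, 3.5], [0, -0, 0], 1], [[-4.5, 0, 12.5], [0, -0, 0], 1], [[-8.5, 0, 23.5], [0, -0, 0], 1], [[-12.5, 0, 34.5], [0, -0, 0], 1], [[-15.5, 0, 43.5], [0, -0, 0], 1], [[-17, 0, 46.5], [0, -0, 0], 1], [[-17, 0, 46.5], [0, -0, 0], 1], [[-17, 0, 46.5], [0, -0, 0], 1]]
```

```bash
python3 - <<'E'
from go import *
g=G()
a=scoop([.47,-.30,.15],-15,-20)@g
S=T([.61,-.10,.05],rz(8)); b=S@g; c=T([.61,-.10,.0005],rz(8))@g
plan([(a,6),(b,16,1),(c,6,1),(c,2)],1)
E
```

```text
# per row mm,deg 23.6 3.65
# per row mm,deg 15.7 1.9
# per row mm,deg 8.2 0.0
# per row mm,deg 0.0 0.0
end q [  9.   7. -43.   1. -20.  88.] max dq/row 4.6
[[[-23.5, -2, -2], [0, 3.5, 0], 1], [[-47, -4, -4.5], [0, 7.5, 0], 1], [[-70, -6, -6.5], [0, 11, 0], 1], [[-93.5, -8, -8.5], [0, 14.5, 0], 1], [[-117, -10, -11], [0, 18, 0], 1], [[-140.5, -12, -13], [0, 22, 0], 1], [[-139, -14, -12], [0, 22, -0], 1], [[-135, -20.5, -9], [0, 22.5, -1], 1], [[-128.5, -30, -4], [0, 23.5, -2], 1], [[-120.5, -42.5, 2], [0, 25, -3.5], 1]]
[[[6.5, -14, 10.5], [0.5, 1.5, -2], 1], [[13.5, -30, 22.5], [1, 3, -3.5], 1], [[21.5, -47, 35.5], [1, 5, -5.5], 1], [[29.5, -64.5, 49], [1.5, 7, -8], 1], [[37.5, -82, 62.5], [2, 8.5, -10], 1], [[45, -98.5, 75], [2.5, 10.5, -12], 1], [[52.5, -114.5, 87], [2.5, 12, -14], 1], [[59, -129, 98], [3, 13.5, -15.5], 1], [[64, -141, 107], [3, 15, -17], 1], [[68.5, -150, 114], [3.5, 16, -18], 1]]
[[[3, -4.5, 6], [0, 0.5, -1], 1], [[4, -6.5, 8], [0, 0.5, -1], 1], [[2.5, -6.5, 11.5], [0, 0.5, -1], 1], [[-0.5, -6.5, 20], [0, 0.5, -1], 1], [[-4.5, -6.5, 31], [0, 0.5, -1], 1], [[-8, -6, 42.5], [0, 0.5, -1], 1], [[-11.5, -6, 51], [0, 0.5, -1], 1], [[-12.5, -6, 54.5], [0, 0.5, -1], 1], [[-12.5, -6, 54.5], [0, 0.5, -1], 1], [[-12.5, -6, 54.5], [0, 0.5, -1], 1]]
```

move_arm(motion=[[[-23.5,-2,-2],[0,3.5,0],1],[[-47,-4,-4.5],[0,7.5,0],1],[[-70,-6,-6.5],[0,11,0],1],[[-93.5,-8,-8.5],[0,14.5,0],1],[[-117,-10,-11],[0,18,0],1],[[-140.5,-12,-13],[0,22,0],1],[[-139,-14,-12],[0,22,0],1],[[-135,-20.5,-9],[0,22.5,-1],1],[[-128.5,-30,-4],[0,23.5,-2],1],[[-120.5,-42.5,2],[0,25,-3.5],1]])

```text
clock: 15.43
tool_pos: [0.4121, -0.2526, 0.272]
orientation: [-179.6, -3.2, -11.4]
force: [0.3, -0.8, -2.2]
opening: 0.0161
gripper_force: 30.0
```

move_arm(motion=[[[6.5,-14,10.5],[0.5,1.5,-2],1],[[13.5,-30,22.5],[1,3,-3.5],1],[[21.5,-47,35.5],[1,5,-5.5],1],[[29.5,-64.5,49],[1.5,7,-8],1],[[37.5,-82,62.5],[2,8.5,-10],1],[[45,-98.5,75],[2.5,10.5,-12],1],[[52.5,-114.5,87],[2.5,12,-14],1],[[59,-129,98],[3,13.5,-15.5],1],[[64,-141,107],[3,15,-17],1],[[68.5,-150,114],[3.5,16,-18],1]])

```text
clock: 16.27
tool_pos: [0.5143, -0.1187, 0.161]
orientation: [-179.7, -19.2, 6.9]
force: [-1.0, 0.7, -2.4]
opening: 0.0159
gripper_force: 30.0
```

move_arm(motion=[[[3,-4.5,6],[0,0.5,-1],1],[[4,-6.5,8],[0,0.5,-1],1],[[2.5,-6.5,11.5],[0,0.5,-1],1],[[-0.5,-6.5,20],[0,0.5,-1],1],[[-4.5,-6.5,31],[0,0.5,-1],1],[[-8,-6,42.5],[0,0.5,-1],1],[[-11.5,-6,51],[0,0.5,-1],1],[[-12.5,-6,54.5],[0,0.5,-1],1],[[-12.5,-6,54.5],[0,0.5,-1],1],[[-12.5,-6,54.5],[0,0.5,-1],1]])

```text
clock: 17.1
tool_pos: [0.52, -0.1132, 0.107]
orientation: [180.0, -19.8, 7.7]
force: [0.4, 0.0, -2.0]
opening: 0.0161
gripper_force: 30.0
```

```bash
python3 log.py; python3 - <<'E'
from go import *
from feas import GT
g=G(); o=ctrl.get_obs(); S=obs(o)@np.linalg.inv(g); print(S[:3,3],R.from_matrix(S[:3,:3]).as_euler("zyx",degrees=True))
# assume it stands flat on the table after release
h=R.from_matrix(S[:3,:3]).as_euler("zyx",degrees=True)[0]
S=T([S[0,3],S[1,3],0],rz(h)); json.dump(S.tolist(),open("S.json","w"))
n=S@GT(-12); 
# open 8 rows in place, back off 75 mm along the tool, swing over, come down
back=obs(o)@T([0,0,-.075],R.identity()); pre=n.copy(); pre[2,3]+=.08
print("OPEN 6 rows in place")
plan([(back,4),(pre,7),(n,6,1),(n,1)],0)
E
```

```text
17.1 q [  9.2   6.8 -43.1   1.5 -20.4  87.2] p [ 0.52   -0.1132  0.107 ] [180.  -19.8   7.7] F [ 0.4  0.  -2. ]
[ 6.09831934e-01 -1.01043474e-01 -5.85328053e-04] [ 7.71957129  0.23486922 -0.03664876]
OPEN 6 rows in place
# per row mm,deg 18.7 0.0
# per row mm,deg 3.8 4.54
# per row mm,deg 13.3 0.0
# per row mm,deg 0.0 0.0
end q [  9.  21. -19.  -0. -62.  89.] max dq/row 6.2
[[[0, -0, -18.5], [-0, -0, 0], 0], [[-0, -0, -37.5], [-0, -0, 0], 0], [[0, -0, -56], [-0, -0, 0], 0], [[0, 0, -75], [-0, -0, 0], 0], [[4, 0, -75], [0, -4.5, 0], 0], [[7.5, 0, -75], [0, -9, 0], 0], [[11.5, 0, -75], [0, -13.5, 0], 0], [[15.5, 0, -75], [0, -18, 0], 0], [[19, 0, -75.5], [0, -22.5, 0], 0], [[23, 0, -75.5], [0, -27, 0], 0]]
[[[3.5, 0, -1.5], [0, -5, -0], 0], [[4, 0, 4], [0, -5, -0], 0], [[6, 0, 19], [0, -5, -0], 0], [[8.5, 0, 38], [0, -5, -0], 0], [[11, 0, 57], [0, -5, -0], 0], [[12.5, 0, 72], [0, -5, -0], 0], [[13.5, 0, 77.5], [0, -5, -0], 0], [[13.5, 0, 77.5], [0, -5, -0], 0]]
```

move_arm(motion=[[[0,0,0],[0,0,0],0.5],[[0,0,0],[0,0,0],0.5],[[0,0,0],[0,0,0],0.5],[[0,0,0],[0,0,0],0.5],[[0,0,0],[0,0,0],0.5],[[0,0,0],[0,0,0],0.5],[[0,0,0],[0,0,0],0.5]])

```text
clock: 17.68
tool_pos: [0.5201, -0.1129, 0.1072]
orientation: [180.0, -19.8, 7.8]
force: [-0.1, -0.2, 0.7]
opening: 0.0437
gripper_force: 0.0
```

move_arm(motion=[[[0,0,-18.5],[0,0,0],0.5],[[0,0,-37.5],[0,0,0],0.5],[[0,0,-56],[0,0,0],0.5],[[0,0,-75],[0,0,0],0.5],[[4,0,-75],[0,-4.5,0],0.5],[[7.5,0,-75],[0,-9,0],0.5],[[11.5,0,-75],[0,-13.5,0],0.5],[[15.5,0,-75],[0,-18,0],0.5],[[19,0,-75.5],[0,-22.5,0],0.5],[[23,0,-75.5],[0,-27,0],0.5]])

```text
clock: 18.52
tool_pos: [0.5165, -0.1134, 0.1865]
orientation: [180.0, 7.4, 7.7]
force: [0.8, 0.4, -0.2]
opening: 0.0439
gripper_force: 0.0
```

```bash
python3 log.py; python3 - <<'E'
import cv2
from plan import *
from h import proj,ray
from plant import ctrl
S=np.array(json.load(open("S.json")))
# blue handle end in both views vs. prediction
for n in("top","side"):
    im=ctrl.snapshot(n)["color"]; e=proj((S@[-.102,0,.127,1])[:3],n)[0]; l=proj((S@[-.035,0,.02,1])[:3],n)[0]
    x0,y0=(np.minimum(e,l)-12).astype(int); x1,y1=(np.maximum(e,l)+12).astype(int)
    hsv=cv2.cvtColor(im[y0:y1,x0:x1],cv2.COLOR_BGR2HSV); m=cv2.inRange(hsv,(108,120,40),(122,255,255)); ys,xs=np.nonzero(m)
    print(n,"pred end",e.round(1),"base",l.round(1),"seen x",xs.min()+x0,xs.max()+x0,"y",ys.min()+y0,ys.max()+y0,len(xs))
    # lip corners visible? white pan
    c=proj((S@np.array([[.035,.0405,0,1],[.035,-.0405,0,1],[-.035,.0405,0,1],[-.035,-.0405,0,1]]).T)[:3].T,n); x0,y0=(c.min(0)-14).astype(int); x1,y1=(c.max(0)+14).astype(int)
    hsv=cv2.cvtColor(im[y0:y1,x0:x1],cv2.COLOR_BGR2HSV); m=cv2.inRange(hsv,(0,0,120),(180,60,255)); 
    k,lab,st,ce=cv2.connectedComponentsWithStats(m); i=1+st[1:,4].argmax(); pts=np.argwhere(lab==i)[:,::-1]; print(" pan pred",c.round(1).tolist(),"seen",(cv2.boxPoints(cv2.minAreaRect(pts.astype(np.float32)))+[x0,y0]).round(1).tolist())
E
```

```text
18.5167 q [  8.8  13.7 -17.5  -0.1 -66.2  89. ] p [ 0.5165 -0.1134  0.1865] [180.    7.4   7.7] F [ 0.8  0.4 -0.2]Traceback (most recent call last):
  File "<stdin>", line 11, in <module>
    return umr_minimum(a, axis, None, out, keepdims, initial, where)
ValueError: zero-size array to reduction operation minimum which has no identity
```

move_arm(motion=[[[3.5,0,-1.5],[0,-5,0],0.5],[[4,0,4],[0,-5,0],0.5],[[6,0,19],[0,-5,0],0.5],[[8.5,0,38],[0,-5,0],0.5],[[11,0,57],[0,-5,0],0.5],[[12.5,0,72],[0,-5,0],0.5],[[13.5,0,77.5],[0,-5,0],0.5],[[13.5,0,77.5],[0,-5,0],0.5]])

```text
clock: 19.23
tool_pos: [0.5188, -0.1131, 0.106]
orientation: [-180.0, 12.3, 7.7]
force: [-0.5, -0.5, -0.5]
opening: 0.0434
gripper_force: 0.0
```

move_arm(motion=[[[0,0,0],[0,0,0],1],[[0,0,0],[0,0,0],1],[[0,0,0],[0,0,0],1],[[0,0,0],[0,0,0],1],[[0,0,0],[0,0,0],1],[[0,0,0],[0,0,0],1],[[0,0,0],[0,0,0],1],[[0,0,0],[0,0,0],1]])

```text
clock: 19.9
tool_pos: [0.52, -0.113, 0.1078]
orientation: [180.0, 12.2, 7.8]
force: [-0.9, 1.0, 6.0]
opening: 0.0157
gripper_force: 30.0
```

```bash
python3 log.py; python3 - <<'E'
from go import *
from feas import tl,GT
from beads import find
o=ctrl.get_obs(); S=np.array(json.load(open("S.json"))); print(o["opening"],o["gripper_force"])
g=np.linalg.inv(S)@obs(o); e=R.from_matrix(g[:3,:3]).as_euler("xyz",degrees=True); print("grip",g[:3,3],e)
n=GT(-12); g2=T([g[0,3],0,g[2,3]],ry(e[1])*rx(180)); json.dump(g2.tolist(),open("G.json","w")); g=g2   # jaws centre and align the handle
find("side",235,212,110,100,.012)
up=obs(o); up[2,3]+=.06
plan([(up,4),(tl(-.066,.13,-50,g),16,1),(tl(-.066,.055,-50,g),6,1),(tl(-.066,.055,-50,g),3)],1)
E
```

```text
19.9 q [  8.7  21.4 -18.9  -0.2 -61.9  89.2] p [ 0.52   -0.113   0.1078] [180.   12.2   7.8] F [-0.9  1.   6. ]
0.015667579747795167 30.000072419643402
grip [-0.09064272  0.00019919  0.10784177] [1.79987197e+02 1.21734796e+01 3.08588515e-02]
side green 70 [287.3 274.4] world [0.613 0.192 0.012] tray [-17.  21.  12.]
side amber 55 [299.4 266.1] world [0.611 0.158 0.012] tray [-20. -13.  12.]
side blue 68 [298.1 275. ] world [0.595 0.175 0.012] tray [-35.   5.  12.]
side yel 67 [309.9 271.1] world [0.585 0.15  0.012] tray [-46. -20.  12.]
# per row mm,deg 15.0 0.0
# per row mm,deg 19.7 3.15
# per row mm,deg 12.5 0.0
# per row mm,deg 0.0 0.0
end q [  22.   50.   35.  -26. -132.   62.] max dq/row 6.6
[[[-3, 0, -14.5], [0, -0, 0], 1], [[-6.5, 0, -29.5], [0, -0, 0], 1], [[-9.5, 0, -44], [0, -0, 0], 1], [[-12.5, 0, -58.5], [0, -0, 0], 1], [[-12, -3, -60], [0, -0.5, 0], 1], [[-10.5, -12, -65], [0, -2, 0], 1], [[-7.5, -25.5, -72], [0.5, -4.5, 0.5], 1], [[-4, -43, -81], [0.5, -8, 1], 1], [[0, -63.5, -91.5], [1, -11.5, 1.5], 1], [[5, -87, -104], [1.5, -16, 2], 1]]
[[[0.5, -25, -12.5], [0, -4.5, 0.5], 1], [[1, -51.5, -26], [0.5, -9, 1], 1], [[1.5, -77.5, -39.5], [1, -13.5, 1.5], 1], [[2, -102.5, -52.5], [1.5, -18, 2], 1], [[2.5, -126.5, -64.5], [1.5, -22.5, 2.5], 1], [[2.5, -147.5, -75.5], [2, -26, 3], 1], [[3, -165.5, -85], [2.5, -29.5, 3], 1], [[3.5, -179, -92], [2.5, -32, 3.5], 1], [[3.5, -188, -96.5], [2.5, -33.5, 3.5], 1], [[3.5, -191, -98], [2.5, -34, 3.5], 1]]
[[[5, -0, 2.5], [0, 0, 0], 1], [[17, -0, 9], [0, 0, 0], 1], [[33, -0, 17.5], [0, 0, 0], 1], [[49, -0, 26], [0, 0, 0], 1], [[61.5, -0, 32.5], [0, 0, 0], 1], [[66.5, -0, 35], [0, 0, 0], 1], [[66.5, -0, 35], [0, 0, 0], 1], [[66.5, -0, 35], [0, 0, 0], 1], [[66.5, -0, 35], [0, 0, 0], 1]]
```

move_arm(motion=[[[-3,0,-14.5],[0,0,0],1],[[-6.5,0,-29.5],[0,0,0],1],[[-9.5,0,-44],[0,0,0],1],[[-12.5,0,-58.5],[0,0,0],1],[[-12,-3,-60],[0,-0.5,0],1],[[-10.5,-12,-65],[0,-2,0],1],[[-7.5,-25.5,-72],[0.5,-4.5,0.5],1],[[-4,-43,-81],[0.5,-8,1],1],[[0,-63.5,-91.5],[1,-11.5,1.5],1],[[5,-87,-104],[1.5,-16,2],1]])

```text
clock: 20.78
tool_pos: [0.5341, -0.0225, 0.208]
orientation: [-179.2, 28.4, 5.7]
force: [0.6, -0.9, -0.9]
opening: 0.0156
gripper_force: 30.0
```

move_arm(motion=[[[0.5,-25,-12.5],[0,-4.5,0.5],1],[[1,-51.5,-26],[0.5,-9,1],1],[[1.5,-77.5,-39.5],[1,-13.5,1.5],1],[[2,-102.5,-52.5],[1.5,-18,2],1],[[2.5,-126.5,-64.5],[1.5,-22.5,2.5],1],[[2.5,-147.5,-75.5],[2,-26,3],1],[[3,-165.5,-85],[2.5,-29.5,3],1],[[3.5,-179,-92],[2.5,-32,3.5],1],[[3.5,-188,-96.5],[2.5,-33.5,3.5],1],[[3.5,-191,-98],[2.5,-34,3.5],1]])

```text
clock: 21.62
tool_pos: [0.5664, 0.1724, 0.2924]
orientation: [180.0, 62.5, 1.2]
force: [1.1, -0.0, -2.2]
opening: 0.0156
gripper_force: 30.0
```

move_arm(motion=[[[5,0,2.5],[0,0,0],1],[[17,0,9],[0,0,0],1],[[33,0,17.5],[0,0,0],1],[[49,0,26],[0,0,0],1],[[61.5,0,32.5],[0,0,0],1],[[66.5,0,35],[0,0,0],1],[[66.5,0,35],[0,0,0],1],[[66.5,0,35],[0,0,0],1]])

```text
clock: 22.28
tool_pos: [0.5662, 0.1702, 0.2199]
orientation: [179.9, 62.3, 1.1]
force: [0.1, 0.9, -1.1]
opening: 0.0158
gripper_force: 30.0
```

```bash
python3 log.py; python3 - <<'E'
from go import *
from feas import tr
import cv2
o=ctrl.get_obs(); S=obs(o)@np.linalg.inv(G()); print((np.linalg.inv(tr)@S@[.035,0,0,1])[:3],R.from_matrix(S[:3,:3]).as_euler("zyx",degrees=True))
from h import proj
out=[]
for n,(x,y) in [("top",(220,160)),("side",(225,200))]:
    im=ctrl.snapshot(n)["color"]
    im=cv2.resize(im[y:y+100,x:x+133],(399,300),interpolation=2)
    P=(S@np.c_[[[.035,.0405,0],[.035,-.0405,0],[-.035,-.0405,0],[-.035,.0405,0],[-.035,.0405,.023],[-.008,.0405,.023]],np.ones(6)].T)[:3].T
    for u in (proj(P,n)+.5-[x,y])*3: cv2.circle(im,tuple(u.astype(int)),2,(0,255,0),-1)
    out.append(im)
cv2.imwrite("pics/last.png",np.hstack(out))
E
```

```text
22.2833 q [  22.4   49.7   34.6  -25.7 -132.5   61.7] p [0.5662 0.1702 0.2199] [179.9  62.3   1.1] F [ 0.1  0.9 -1.1]
[-0.06626503  0.00033695  0.05437948] [ 1.83687334 50.06756448 -1.43646688]
```

View pics/last.png

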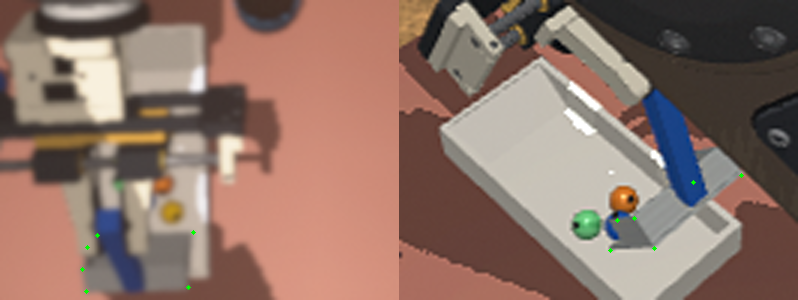

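Picture 10 shows the pan lip-down inside the tray's near end, with the lip corners as predicted (side crop 611,250 to 655,248) and the beads ahead of it. Next I'll lower it and rake forward while levelling.

```bash
python3 - <<'E'
from go import *
from feas import tl
g=G()
def P(a,b,n,smooth=0):  # pivot about the lip: sample lip path finely
    out=[]
    for i in range(1,n+1):
        s=i/n; v=[a[j]*(1-s)+b[j]*s for j in range(3)]; out.append((tl(v[0],v[1],v[2],g),1))
    return out
import contextlib,io
w=[(tl(-.066,.030,-50,g),2),(tl(-.067,.0075,-50,g),3)]+P((-.067,.0075,-50),(-.062,.0075,-48),1)+P((-.062,.0075,-48),(.02,.0072,-1),14)+P((.02,.0072,-1),(.068,.0068,-1),8)+[(tl(.068,.0068,-1,g),2)]
b=io.StringIO()
with contextlib.redirect_stdout(b): plan(w,1)
print("\n".join(l for l in b.getvalue().split("\n") if not l.startswith("#")))
E
```

```text
end q [ 31.  27.  -5.  -7. -69.  63.] max dq/row 4.9
[[[11, -0, 6], [0, -0, 0], 1], [[22, -0.5, 12], [0, -0, 0], 1], [[28.5, -0.5, 16], [0, -0, 0], 1], [[35, -0.5, 19.5], [0, -0, 0], 1], [[41.5, -0.5, 23.5], [0, -0, 0], 1], [[41.5, -0.5, 24], [0, 2, 0], 1], [[40, -0.5, 28], [0, 5.5, 0], 1], [[39, -0.5, 31.5], [0, 8.5, 0], 1], [[39, -0.5, 35.5], [0, 12, 0], 1], [[39.5, -0.5, 40], [0, 15.5, 0], 1]]
[[[-0.5, 0, 4.5], [0, 3.5, 0], 1], [[-0.5, 0, 9], [0, 6.5, 0], 1], [[0.5, 0, 14], [0, 10, 0], 1], [[1.5, 0, 19], [0, 13.5, 0], 1], [[3.5, 0, 24], [0, 16.5, 0], 1], [[5.5, 0, 29.5], [0, 20, 0], 1], [[8.5, 0, 34.5], [0, 23.5, 0], 1], [[12, 0, 40], [0, 27, 0], 1], [[16, 0, 45.5], [0, 30, 0], 1], [[20.5, 0, 51], [0, 33.5, 0], 1]]
[[[6, 0, -1], [0, -0, 0], 1], [[12, 0, -2.5], [0, -0, 0], 1], [[17.5, 0, -4], [0, -0, 0], 1], [[23.5, 0, -5], [0, -0, 0], 1], [[29.5, 0, -6.5], [0, -0, 0], 1], [[35, 0.5, -8], [0, -0, 0], 1], [[41, 0.5, -9], [0, -0, 0], 1], [[47, 0.5, -10.5], [0, -0, 0], 1], [[47, 0.5, -10.5], [0, -0, 0], 1], [[47, 0.5, -10.5], [0, -0, 0], 1]]
```

move_arm(motion=[[[11,0,6],[0,0,0],1],[[22,-0.5,12],[0,0,0],1],[[28.5,-0.5,16],[0,0,0],1],[[35,-0.5,19.5],[0,0,0],1],[[41.5,-0.5,23.5],[0,0,0],1],[[41.5,-0.5,24],[0,2,0],1],[[40,-0.5,28],[0,5.5,0],1],[[39,-0.5,31.5],[0,8.5,0],1],[[39,-0.5,35.5],[0,12,0],1],[[39.5,-0.5,40],[0,15.5,0],1]])

```text
clock: 23.22
tool_pos: [0.5492, 0.1705, 0.1656]
orientation: [180.0, 46.6, 1.2]
force: [-0.5, 0.5, -1.7]
opening: 0.0157
gripper_force: 30.0
```

move_arm(motion=[[[-0.5,0,4.5],[0,3.5,0],1],[[-0.5,0,9],[0,6.5,0],1],[[0.5,0,14],[0,10,0],1],[[1.5,0,19],[0,13.5,0],1],[[3.5,0,24],[0,16.5,0],1],[[5.5,0,29.5],[0,20,0],1],[[8.5,0,34.5],[0,23.5,0],1],[[12,0,40],[0,27,0],1],[[16,0,45.5],[0,30,0],1],[[20.5,0,51],[0,33.5,0],1]])

```text
clock: 24.05
tool_pos: [0.5256, 0.17, 0.1167]
orientation: [180.0, 13.2, 1.2]
force: [-2.8, 0.7, 4.2]
opening: 0.0158
gripper_force: 30.0
```

```bash
python3 log.py; python3 - <<'E'
from go import *
from feas import tr
o=ctrl.get_obs(); S=obs(o)@np.linalg.inv(G()); print((np.linalg.inv(tr)@S@[.035,0,0,1])[:3],R.from_matrix(S[:3,:3]).as_euler("zyx",degrees=True))
from beads import find
find("side",235,212,110,100,.017);find("top",252,172,37,80,.017)
E
```

```text
24.05 q [ 33.3  23.1 -11.8  -7.6 -66.5  61.6] p [0.5256 0.17   0.1167] [180.   13.2   1.2] F [-2.8  0.7  4.2]
[0.01892221 0.00141695 0.0067239 ] [ 1.23280083  0.98443317 -0.03204322]
side green 9 [270.  267.3] world [0.651 0.21  0.017] tray [21. 38. 17.]
side blue 84 [325.3 266. ] world [0.569 0.118 0.017] tray [-63. -52.  17.]
side blue 71 [307.2 277.5] world [0.574 0.168 0.017] tray [-56.  -2.  17.]
side yel 52 [320.  245.7] world [0.618 0.088 0.017] tray [-14. -83.  17.]
side yel 10 [331.2 244.6] world [0.602 0.067 0.017] tray [ -30. -104.   17.]
side yel 11 [310.5 262.1] world [0.599 0.135 0.017] tray [-32. -36.  17.]
top amber 28 [273.7 203.3] world [0.655 0.16  0.017] tray [ 25. -11.  17.]
top yel 30 [281.6 202.8] world [0.656 0.139 0.017] tray [ 26. -32.  17.]
```

move_arm(motion=[[[6,0,-1],[0,0,0],1],[[12,0,-2.5],[0,0,0],1],[[17.5,0,-4],[0,0,0],1],[[23.5,0,-5],[0,0,0],1],[[29.5,0,-6.5],[0,0,0],1],[[35,0.5,-8],[0,0,0],1],[[41,0.5,-9],[0,0,0],1],[[47,0.5,-10.5],[0,0,0],1]])

```text
clock: 24.82
tool_pos: [0.5752, 0.1705, 0.1159]
orientation: [180.0, 13.4, 1.2]
force: [-3.9, 0.1, 6.1]
opening: 0.0157
gripper_force: 30.0
```

```bash
cat > wb.py <<'E'
# beads in scoop frame, from the wrist camera, assuming bead centre height z (scoop frame)
from go import *
from feas import tr
import cv2
def wrist(hs=(.006+.011,)):
    o=ctrl.get_obs(); S=obs(o)@np.linalg.inv(G()); s=ctrl.snapshot("wrist"); K=s["camera_matrix"]; W=s["cam_to_world"]
    from beads import H
    im=cv2.cvtColor(s["color"],cv2.COLOR_BGR2HSV); L=(np.linalg.inv(tr)@S@[.035,0,0,1])[:3]; print("lip tray",(L*1000).round(1),"F",o["force"].round(1),"t",round(o["clock"],2))
    for k,(lo,hi) in H.items():
        c,_,st,ce=cv2.connectedComponentsWithStats(cv2.inRange(im,lo,hi))
        for i in range(1,c):
            if 60<st[i,4]<4000:
                d=W[:3,:3]@np.array([(ce[i][0]-K[0,2])/K[0,0],-(ce[i][1]-K[1,2])/K[1,1],-1])
                r=[]
                p=W[:3,3]+d*(.017-W[2,3])/d[2]; t=(np.linalg.inv(tr)@np.r_[p,1])[:3]*1000
                nS=S[:3,2]; p2=W[:3,3]+d*(nS@(S[:3,3]+nS*.013-W[:3,3]))/(nS@d); q=(np.linalg.inv(S)@np.r_[p2,1])[:3]*1000
                if abs(t[1])<60 or abs(q[1])<45: print(k,st[i,4],ce[i].round(0),"tray@17",t.round(0)[:2],"pan@13",q.round(0)[:2])
if __name__=="__main__": wrist()
E
python3 wb.py; python3 log.py
```

```text
lip tray [68.2  0.9  5.5] F [-3.9  0.1  6.1] t 24.82
blue 154 [322. 104.] tray@17 [-2. -0.] pan@13 [-35.  -1.]
blue 616 [322. 301.] tray@17 [-175.   -1.] pan@13 [-203.   -1.]
yel 214 [369. 274.] tray@17 [-144.  -41.] pan@13 [-173.  -40.]
yel 235 [276. 274.] tray@17 [-144.   39.] pan@13 [-173.   38.]
24.8667 q [ 30.9  27.2  -5.2  -7.  -69.3  63.4] p [0.5763 0.1705 0.1158] [180.   13.3   1.2] F [-1.8 -0.3  4.2]
```

```bash
python3 - <<'E'
from beads import *
find("top",252,166,37,50,.017); print(); find("side",235,212,80,70,.017)
E
python3 - <<'E'
from go import *
from feas import tl
g=G(); o=ctrl.get_obs(); resync(o); 
wp=[(.073,.0075,0),(.078,.0085,1),(.084,.0125,4),(.090,.0175,8),(.096,.0222,12),(.102,.0270,15.5),(.106,.0305,19),(.106,.032,21)]
import contextlib,io
b=io.StringIO()
with contextlib.redirect_stdout(b):
    plan([(tl(*w,g),1) for w in wp]+[(tl(*wp[-1],g),2)],1)
    plan([(tl(.105,.037,23,g),2),(tl(.103,.06,23,g),3),(tl(.09,.13,23,g),5)],1,False)
print("\n".join(l for l in b.getvalue().split("\n") if not l.startswith("#")))
E
```

```text
top amber 34 [273.1 184.6] world [0.706 0.162 0.017] tray [ 75. -10.  17.]
top yel 34 [281.1 184.4] world [0.706 0.14  0.017] tray [ 76. -32.  17.]

side green 9 [255.7 254.2] world [0.701 0.211 0.017] tray [72. 39. 17.]
side blue 92 [308.1 250.8] world [0.626 0.118 0.017] tray [ -5. -53.  17.]
side blue 59 [291.3 263.6] world [0.626 0.169 0.017] tray [-5. -2. 17.]
side yel 46 [299.3 231.3] world [0.683 0.094 0.017] tray [ 51. -78.  17.]
side yel 7 [291.1 244.9] world [0.666 0.135 0.017] tray [ 35. -37.  17.]
end q [ 38.  18. -30.   9. -35.  46.] max dq/row 6.2
[[[1.5, -0.5, -0], [0, 1, 0], 1], [[5, -0.5, 0.5], [0, 2, 0], 1], [[6.5, -0.5, 3], [0, 5, 0], 1], [[7, -0.5, 7.5], [0, 9, 0], 1], [[8, -0.5, 12.5], [0, 13, 0], 1], [[10.5, -0.5, 16.5], [0, 16.5, 0], 1], [[12, -0.5, 22], [0, 20, 0], 1], [[10.5, -0.5, 26], [0, 22, 0], 1], [[10.5, -0.5, 26], [0, 22, 0], 1], [[10.5, -0.5, 26], [0, 22, 0], 1]]
row 0 err 0.0 dq 36.2
end q [ 40.  10. -28.  10. -44.  44.] max dq/row 36.2
[[[-1.5, 0, 0], [-0, 1, 0], 1], [[-3, 0, 0.5], [-0, 2, 0], 1], [[-2.5, 0, -7.5], [-0, 2, 0], 1], [[-2, 0, -15], [-0, 2, 0], 1], [[-1.5, 0, -22.5], [-0, 2, 0], 1], [[-1.5, 0, -37], [-0, 2, 0], 1], [[-2, 0, -51], [-0, 2, 0], 1], [[-2.5, 0, -65.5], [-0, 2, 0], 1], [[-3, 0, -79.5], [-0, 2, 0], 1], [[-3.5, 0, -94], [-0, 2, 0], 1]]
```

move_arm(motion=[[[1.5,-0.5,0],[0,1,0],1],[[5,-0.5,0.5],[0,2,0],1],[[6.5,-0.5,3],[0,5,0],1],[[7,-0.5,7.5],[0,9,0],1],[[8,-0.5,12.5],[0,13,0],1],[[10.5,-0.5,16.5],[0,16.5,0],1],[[12,-0.5,22],[0,20,0],1],[[10.5,-0.5,26],[0,22,0],1],[[10.5,-0.5,26],[0,22,0],1],[[10.5,-0.5,26],[0,22,0],1]])

```text
clock: 25.8
tool_pos: [0.5777, 0.1714, 0.0884]
orientation: [180.0, -8.7, 1.3]
force: [-1.0, -0.0, 1.5]
opening: 0.0157
gripper_force: 30.0
```

```bash
python3 wb.py; python3 log.py; python3 - <<'E'
from beads import *
find("top",252,166,37,60,.03); print(); find("side",235,212,80,70,.03)
E
```

```text
lip tray [103.1   2.2  32.4] F [-1.  -0.   1.5] t 25.8
blue 145 [321. 104.] tray@17 [34.  1.] pan@13 [-35.  -0.]
blue 1086 [322. 298.] tray@17 [-97.   0.] pan@13 [-199.   -1.]
yel 70 [369. 272.] tray@17 [-79. -32.] pan@13 [-171.  -40.]
25.85 q [ 38.1  18.2 -30.4   9.2 -34.8  45.9] p [0.5781 0.1715 0.0883] [180.   -8.7   1.2] F [-2.1 -0.9  1.1]
top green 33 [254.3 172.4] world [0.738 0.211 0.03 ] tray [108.  38.  30.]
top amber 30 [271.7 171.6] world [0.739 0.164 0.03 ] tray [109.  -9.  30.]
top blue 31 [262.5 172. ] world [0.738 0.189 0.03 ] tray [108.  16.  30.]
top blue 72 [267.8 209.8] world [0.637 0.174 0.03 ] tray [ 6.  3. 30.]
top yel 43 [279.4 171.7] world [0.739 0.144 0.03 ] tray [108. -29.  30.]

side green 68 [246.1 238.1] world [0.745 0.203 0.03 ] tray [115.  31.  30.]
side amber 59 [261.2 227.4] world [0.746 0.158 0.03 ] tray [115. -15.  30.]
side blue 61 [253.8 233. ] world [0.744 0.181 0.03 ] tray [114.   8.  30.]
side yel 60 [268.3 222.4] world [0.746 0.136 0.03 ] tray [115. -36.  30.]
```

```bash
python3 - <<'E'
from beads import *
from plan import *
for n,a,b in [("green",(254.3,172.4),(246.1,238.1)),("amber",(271.7,171.6),(261.2,227.4)),("blue",(262.5,172),(253.8,233)),("yel",(279.4,171.7),(268.3,222.4))]:
    p,e=tri(np.array(a),np.array(b)); print(n,(rz(-.97).apply(p-[.6304,.1709,-.003])*1000).round(0),e.round(1))
E
cat > run.py <<'E'
from go import *
from feas import tl,tr
import contextlib,io
def lipnow():
    o=ctrl.get_obs(); S=obs(o)@np.linalg.inv(G()); l=(np.linalg.inv(tr)@S@[.035,0,0,1])[:3]; return l,-np.degrees(np.arcsin(-S[2,0]))*-1*-1
def q(*parts,sync=True,grip=1):
    b=io.StringIO()
    with contextlib.redirect_stdout(b):
        for i,w in enumerate(parts): plan(w,grip,sync and i==0)
    print("\n".join(l for l in b.getvalue().split("\n") if not l.startswith("#")))
E
python3 - <<'E'
from run import *
g=G()
def sl(x,d=0): return .006+max(0,(x-.080))*.8125+d
back=[(tl(.092,.026,14,g),2),(tl(.076,.012,5,g),3),(tl(.072,.0075,1,g),2),(tl(.072,.0065,1,g),1)]
up=[(tl(x,sl(x,.0005),u,g),1) for x,u in [(.076,1),(.080,2),(.083,3),(.086,4),(.089,5)]]
q(back,up)
E
```

```text
green [105.  36.  46.] 0.0
amber [107. -10.  45.] 0.1
blue [106.  14.  46.] 0.1
yel [106. -30.  47.] 0.1
end q [ 32.  26.  -8.  -6. -66.  62.] max dq/row 6.2
[[[-1.5, 0.5, -6.5], [-0, -3.5, 0], 1], [[-2.5, 0.5, -12.5], [-0, -7, 0], 1], [[-3, 0.5, -15.5], [-0, -10, 0], 1], [[-3.5, 0.5, -18], [-0, -13, 0], 1], [[-4, 0.5, -21], [-0, -16, 0], 1], [[-2, 0.5, -23], [-0, -18, 0], 1], [[-0, 0.5, -25], [-0, -20, 0], 1], [[-0, 0.5, -24], [-0, -20, 0], 1]]
row 0 err 0.0 dq 31.5
end q [ 32.  25. -10.  -4. -61.  61.] max dq/row 31.5
[[[3.5, 0, -1], [0, 0, 0], 1], [[6, 0, 1], [0, 1, 0], 1], [[7.5, 0, 0.5], [0, 2, 0], 1], [[8.5, 0, 0], [0, 3, 0], 1], [[10, 0, -0.5], [0, 4, 0], 1]]
```

```bash
python3 - <<'E'
from run import *
g=G()
def sl(x,d=0): return .006+max(0,(x-.080))*.8125+d
q([(tl(.103,sl(.103,.004),15,g),3),(tl(.103,sl(.103,.0),12,g),4),(tl(.103,sl(.103,.0),12,g),2)])
E
```

```text
end q [ 34.  22. -17.  -0. -51.  57.] max dq/row 3.8
[[[2.5, 0, -3.5], [-0, -2, 0], 1], [[4.5, 0.5, -7.5], [-0, -4, 0], 1], [[7, 0.5, -11], [-0, -6, 0], 1], [[8, 0.5, -12], [-0, -6.5, 0], 1], [[9.5, 0.5, -12.5], [-0, -7.5, 0], 1], [[10.5, 0.5, -13.5], [-0, -8, 0], 1], [[11.5, 0.5, -14], [-0, -9, 0], 1], [[11.5, 0.5, -14], [-0, -9, 0], 1], [[11.5, 0.5, -14], [-0, -9, 0], 1]]
```

move_arm(motion=[[[2.5,0,-3.5],[0,-2,0],1],[[4.5,0.5,-7.5],[0,-4,0],1],[[7,0.5,-11],[0,-6,0],1],[[8,0.5,-12],[0,-6.5,0],1],[[9.5,0.5,-12.5],[0,-7.5,0],1],[[10.5,0.5,-13.5],[0,-8,0],1],[[11.5,0.5,-14],[0,-9,0],1],[[11.5,0.5,-14],[0,-9,0],1]])

```text
clock: 26.62
tool_pos: [0.5882, 0.1709, 0.1032]
orientation: [180.0, 0.3, 1.1]
force: [0.0, 0.1, -2.5]
opening: 0.0157
gripper_force: 30.0
```

```bash
cat > see.py <<'E'
from beads import *
from go import *
from feas import tr
o=ctrl.get_obs(); S=obs(o)@np.linalg.inv(G()); l=(np.linalg.inv(tr)@S@[.035,0,0,1])[:3]; print("t",o["clock"],"lip",(l*1000).round(1),"up",np.degrees(np.arcsin(S[2,0])).round(1),"F",o["force"].round(1))
def blobs(n,x,y,w,h):
    im=cv2.cvtColor(ctrl.snapshot(n)["color"][y:y+h,x:x+w],cv2.COLOR_BGR2HSV);d={}
    for k,(lo,hi) in H.items():
        c,_,st,ce=cv2.connectedComponentsWithStats(cv2.inRange(im,lo,hi)); d[k]=[(ce[i]+[x,y],st[i,4]) for i in range(1,c) if st[i,4]>5]
    return d
import sys
bx=eval(sys.argv[1]) if len(sys.argv)>1 else ((248,162,45,70),(235,208,90,75))
a=blobs("top",*bx[0]); b=blobs("side",*bx[1])
for k in H:
    m=min(((tri(u,v),su,sv) for u,su in a[k] for v,sv in b[k]),key=lambda r:r[0][1],default=None)
    if m and m[0][1]<1.5:
        p=m[0][0]+[0,0,.003]; t=(np.linalg.inv(tr)@np.r_[p,1])[:3]; s=(np.linalg.inv(S)@np.r_[p,1])[:3]; print(k,"tray",(t*1000).round(0),"scoop",(s*1000).round(0),m[0][1].round(1),m[1:])
    else: print(k,"top",[(u.round(0).tolist(),int(s)) for u,s in a[k]],"side",[(u.round(0).tolist(),int(s)) for u,s in b[k]])
E
python3 see.py
```

```text
t 26.6167 lip [103.    1.1  23.6] up 11.9 F [ 0.   0.1 -2.5]
green top [([255.0, 176.0], 34)] side []
red top [] side []
amber top [([272.0, 176.0], 28)] side []
blue top [([263.0, 176.0], 28)] side [([306.0, 254.0], 49), ([285.0, 254.0], 18)]
yel top [([280.0, 175.0], 42)] side [([313.0, 236.0], 6)]
```

```bash
cat > pan.py <<'E'
# top-view blobs intersected with the plane of bead centres above the pan floor (scoop z=13)
from beads import *
from go import *
def pan(cols=("green","red","amber","blue","yel"),r=34):
    o=ctrl.get_obs(); S=obs(o)@np.linalg.inv(G()); c=(S@[.01,0,.013,1])[:3]; u0=proj(c,"top")[0].astype(int); n=S[:3,2]
    im=cv2.cvtColor(ctrl.snapshot("top")["color"],cv2.COLOR_BGR2HSV); print("t",o["clock"])
    for k in cols:
        cc,_,st,ce=cv2.connectedComponentsWithStats(cv2.inRange(im,*H[k]))
        for i in range(1,cc):
            if 5<st[i,4]<120 and np.abs(ce[i]-u0).max()<r:
                a=ray(ce[i],"top",0.);b=ray(ce[i],"top",.3); p=a+(b-a)*(n@(S[:3,3]+n*.013-a))/(n@(b-a)); print(k,st[i,4],ce[i].round(1),"pan",((np.linalg.inv(S)@np.r_[p,1])[:3]*1000).round(0))
if __name__=="__main__": pan()
E
python3 pan.py; python3 - <<'E'
from run import *
g=G()
def sl(x,d=0): return .006+max(0,(x-.080))*.8125+d
q([(tl(.107,sl(.107,-.001),13,g),3),(tl(.108,sl(.108,0),18,g),3),(tl(.106,.033,22,g),3),(tl(.106,.033,22,g),1)])
E
```

```text
t 26.7167
green 31 [255.3 179.7] pan [22. 34. 13.]
amber 25 [272.2 180. ] pan [ 20. -11.  13.]
blue 27 [263.4 179.8] pan [21. 12. 13.]
yel 40 [280.  179.8] pan [ 20. -32.  13.]
end q [ 38.  18. -32.  11. -33.  44.] max dq/row 3.1
[[[1, -0, -0], [0, 0.5, 0], 1], [[2, -0, -0.5], [0, 0.5, 0], 1], [[3.5, -0.5, -0.5], [0, 1, 0], 1], [[1.5, -0.5, 3.5], [0, 3, 0], 1], [[-0, -0.5, 7], [0, 4.5, 0], 1], [[-2, -0.5, 11], [0, 6, 0], 1], [[-4, -0.5, 13], [0, 7.5, 0], 1], [[-6, -0.5, 15], [0, 9, 0], 1], [[-8, -0.5, 17.5], [0, 10, 0], 1], [[-8, -0.5, 17.5], [0, 10, 0], 1]]
```

All four beads are on the pan and rolling back. Tilting further.

move_arm(motion=[[[1,0,0],[0,0.5,0],1],[[2,0,-0.5],[0,0.5,0],1],[[3.5,-0.5,-0.5],[0,1,0],1],[[1.5,-0.5,3.5],[0,3,0],1],[[0,-0.5,7],[0,4.5,0],1],[[-2,-0.5,11],[0,6,0],1],[[-4,-0.5,13],[0,7.5,0],1],[[-6,-0.5,15],[0,9,0],1],[[-8,-0.5,17.5],[0,10,0],1],[[-8,-0.5,17.5],[0,10,0],1]])

```text
clock: 27.6
tool_pos: [0.5789, 0.1715, 0.0865]
orientation: [-180.0, -9.8, 1.3]
force: [-0.8, 0.3, 1.3]
opening: 0.0157
gripper_force: 30.0
```

```bash
python3 pan.py; python3 see.py|head -1; python3 log.py
```

```text
t 27.6
green 38 [257.5 187.6] pan [-2. 27. 13.]
amber 26 [274.1 194.5] pan [-22. -15.  13.]
blue 33 [258.8 195.6] pan [-24.  26.  13.]
blue 78 [267.7 209.2] pan [-63.   4.  13.]
yel 42 [278.1 188.1] pan [ -5. -27.  13.]
t 27.65 lip [105.7   2.3  33.7] up 22.0 F [-0.2 -0.2 -0.2]
27.75 q [ 38.3  18.  -31.8  10.8 -32.9  44.2] p [0.5798 0.1716 0.0868] [-180.    -9.7    1.2] F [-1.2  0.1  0.2]
```

All four beads are seated between the pan's side walls. Lifting and carrying them to the dish.

```bash
python3 - <<'E'
from run import *
g=G()
d=lambda off,z,u:scoop([.525+off*np.cos(np.radians(-15)),-.330+off*np.sin(np.radians(-15)),z],-15,u)@g
q([(tl(.103,.05,22,g),3,1),(tl(.08,.15,22,g),7,1),(scoop([.62,.0,.18],-5,20)@g,14,1),(d(-.02,.14,18),18,1),(d(-.02,.14,18),1)],
  [(d(-.018,.08,8),7,1),(d(-.015,.072,-5),4),(d(-.01,.066,-46),13),(d(-.01,.066,-46),4)])
E
```

```text
end q [-14.  -2. -33.   0. -53.  89.] max dq/row 3.8
[[[-0, 0, -4.5], [-0, 0, 0], 1], [[-0.5, 0.5, -12], [-0, 0, 0], 1], [[-0.5, 0.5, -16.5], [-0, 0, 0], 1], [[-1, 0.5, -22], [-0, 0, 0], 1], [[-1.5, 0.5, -37], [-0, 0, 0], 1], [[-3, 0.5, -57], [-0, 0, 0], 1], [[-4, 0.5, -78.5], [-0, 0, 0], 1], [[-5, 0.5, -98.5], [-0, 0, 0], 1], [[-6, 0.5, -113.5], [-0, 0, 0], 1], [[-6.5, 0.5, -119], [-0, 0, 0], 1]]
[[[-1, 2.5, -0.5], [-0, 0, 0.5], 1], [[-4.5, 8.5, -2.5], [-0, -0, 0.5], 1], [[-9.5, 18.5, -6], [-0, -0, 1], 1], [[-16.5, 31, -10], [-0, -0.5, 1.5], 1], [[-24, 45, -14.5], [-0.5, -0.5, 2], 1], [[-32.5, 61, -20], [-0.5, -0.5, 2.5], 1], [[-41.5, 77.5, -25], [-0.5, -1, 3], 1], [[-50.5, 94, -30.5], [-0.5, -1, 4], 1], [[-59, 110, -35.5], [-0.5, -1.5, 4.5], 1], [[-67, 124.5, -40.5], [-1, -1.5, 5], 1]]
[[[-5.5, 13, -3.5], [0, -0, 0.5], 1], [[-10, 23, -6.5], [0, -0.5, 1], 1], [[-13, 30, -8], [0, -0.5, 1], 1], [[-14, 32, -9], [0, -0.5, 1], 1], [[-15, 35, -8.5], [0, -0.5, 1], 1], [[-17, 42.5, -8], [-0, -0.5, 1.5], 1], [[-21, 54.5, -7], [-0, -0.5, 2], 1], [[-25.5, 70.5, -6], [-0, -0.5, 2.5], 1], [[-31.
[... 949 characters left out ...]
5, 0], 1], [[33.5, 0.5, 22], [-0, -19.5, 0], 1]]
[[[5.5, -0, -6.5], [-0, -3.5, 0], 1], [[13, -0, -11.5], [-0, -6.5, 0], 1], [[20.5, -0, -16.5], [-0, -10, 0], 1], [[28, -0, -22], [-0, -13, 0], 1], [[35.5, -0, -27], [-0, -16, 0], 1], [[43, -0, -32], [-0, -19, 0], 1], [[50.5, -0, -37], [-0, -22.5, 0], 1], [[58, -0, -42], [-0, -25.5, 0], 1], [[66, -0, -47], [-0, -28.5, 0], 1], [[73.5, -0, -52.5], [-0, -32, 0], 1]]
[[[3.5, -0, -8], [-0, -3, 0], 1], [[7.5, -0, -16.5], [-0, -6, 0], 1], [[11, -0, -24.5], [-0, -9.5, 0], 1], [[15, -0, -33], [-0, -12.5, 0], 1], [[15, -0, -33], [-0, -12.5, 0], 1], [[15, -0, -33], [-0, -12.5, 0], 1], [[15, -0, -33], [-0, -12.5, 0], 1], [[15, -0, -33], [-0, -12.5, 0], 1]]
```

move_arm(motion=[[[0,0,-4.5],[0,0,0],1],[[-0.5,0.5,-12],[0,0,0],1],[[-0.5,0.5,-16.5],[0,0,0],1],[[-1,0.5,-22],[0,0,0],1],[[-1.5,0.5,-37],[0,0,0],1],[[-3,0.5,-57],[0,0,0],1],[[-4,0.5,-78.5],[0,0,0],1],[[-5,0.5,-98.5],[0,0,0],1],[[-6,0.5,-113.5],[0,0,0],1],[[-6.5,0.5,-119],[0,0,0],1]])

```text
clock: 28.58
tool_pos: [0.5536, 0.1709, 0.2057]
orientation: [-179.9, -9.9, 1.2]
force: [0.0, 0.9, -2.1]
opening: 0.0157
gripper_force: 30.0
```

```bash
python3 pan.py
```

```text
t 28.5833
green 52 [249.1 191. ] pan [-2. 28. 13.]
amber 36 [268.6 199.2] pan [-23. -16.  13.]
blue 48 [250.7 199.8] pan [-24.  26.  13.]
blue 8 [261.5 204.5] pan [-36.   2.  13.]
blue 108 [260.8 216.8] pan [-66.   5.  13.]
yel 56 [272.7 191.5] pan [ -5. -27.  13.]
```

move_arm(motion=[[[-1,2.5,-0.5],[0,0,0.5],1],[[-4.5,8.5,-2.5],[0,0,0.5],1],[[-9.5,18.5,-6],[0,0,1],1],[[-16.5,31,-10],[0,-0.5,1.5],1],[[-24,45,-14.5],[-0.5,-0.5,2],1],[[-32.5,61,-20],[-0.5,-0.5,2.5],1],[[-41.5,77.5,-25],[-0.5,-1,3],1],[[-50.5,94,-30.5],[-0.5,-1,4],1],[[-59,110,-35.5],[-0.5,-1.5,4.5],1],[[-67,124.5,-40.5],[-1,-1.5,5],1]])

```text
clock: 29.47
tool_pos: [0.4816, 0.0424, 0.2315]
orientation: [179.8, -8.2, -4.0]
force: [0.8, -0.4, -2.4]
opening: 0.016
gripper_force: 30.0
```

move_arm(motion=[[[-5.5,13,-3.5],[0,0,0.5],1],[[-10,23,-6.5],[0,-0.5,1],1],[[-13,30,-8],[0,-0.5,1],1],[[-14,32,-9],[0,-0.5,1],1],[[-15,35,-8.5],[0,-0.5,1],1],[[-17,42.5,-8],[0,-0.5,1.5],1],[[-21,54.5,-7],[0,-0.5,2],1],[[-25.5,70.5,-6],[0,-0.5,2.5],1],[[-31.5,89.5,-4.5],[0,-1,3],1],[[-37.5,111.5,-3],[-0.5,-1,3.5],1]])

```text
clock: 30.3
tool_pos: [0.4372, -0.0651, 0.2286]
orientation: [179.8, -7.2, -7.4]
force: [0.4, -1.7, -1.7]
opening: 0.0161
gripper_force: 30.0
```

move_arm(motion=[[[-6,23.5,2],[0,0,1],1],[[-11.5,48.5,4.5],[0,-0.5,2],1],[[-17.5,74.5,6.5],[0,-0.5,2.5],1],[[-23.5,100,8.5],[0,-0.5,3.5],1],[[-29.5,125.5,11],[-0.5,-1,4],1],[[-35,149,13],[-0.5,-1,5],1],[[-40,171,15],[-0.5,-1,5.5],1],[[-44.5,190.5,16.5],[-0.5,-1,6.5],1],[[-48.5,206.5,18],[-0.5,-1.5,7],1],[[-51,219,19],[-0.5,-1.5,7],1]])

```text
clock: 31.13
tool_pos: [0.3602, -0.2768, 0.2039]
orientation: [-179.9, -5.7, -14.6]
force: [0.3, 0.7, -1.4]
opening: 0.0157
gripper_force: 30.0
```

move_arm(motion=[[[-1,8,1],[0,0,0.5],1],[[-1.5,10.5,1],[0,0,0.5],1],[[-1.5,10.5,1],[0,0,0.5],1]])

```text
clock: 31.38
tool_pos: [0.357, -0.2855, 0.2031]
orientation: [-179.9, -5.7, -15.0]
force: [0.4, 0.9, -1.3]
opening: 0.0154
gripper_force: 30.0
```

```bash
python3 log.py; python3 pan.py; python3 - <<'E'
from run import *
o=ctrl.get_obs(); S=obs(o)@np.linalg.inv(G()); print("lip",(S@[.035,0,0,1])[:3],np.degrees(np.arcsin(S[2,0])))
E
```

```text
31.3833 q [-13.8  -1.7 -32.8   0.  -53.1  88.8] p [ 0.357  -0.2855  0.2031] [-179.9   -5.7  -15. ] F [ 0.4  0.9 -1.3]
t 31.3833
green 49 [468. 276.] pan [-3. 12. 13.]
red 14 [463.1 238.3] pan [80. 51. 13.]
amber 46 [476.9 286.9] pan [-24. -16.  13.]
blue 54 [462.4 283.4] pan [-24.  18.  13.]
blue 6 [468.8 289.7] pan [-35.  -1.  13.]
yel 71 [484.6 281. ] pan [ -5. -28.  13.]
lip [ 0.50485265 -0.32455651  0.13933506] 17.923427097265396
```

All four are still in the pan. Dumping.

move_arm(motion=[[[0.5,0,2],[0,-0.5,0],1],[[2.5,0,7],[0,-2,0],1],[[5,0,14],[0,-4,0],1],[[7.5,0,22],[0,-6,0],1],[[9.5,0,29],[0,-8,0],1],[[11.5,0.5,34],[0,-9.5,0],1],[[12,0.5,36],[0,-10,0],1],[[19,0.5,31.5],[0,-13,0],1],[[26.5,0.5,26.5],[0,-16.5,0],1],[[33.5,0.5,22],[0,-19.5,0],1]])

```text
clock: 32.27
tool_pos: [0.3924, -0.2948, 0.1855]
orientation: [-179.9, 13.9, -14.9]
force: [-0.1, 0.0, -2.4]
opening: 0.0155
gripper_force: 30.0
```

move_arm(motion=[[[5.5,0,-6.5],[0,-3.5,0],1],[[13,0,-11.5],[0,-6.5,0],1],[[20.5,0,-16.5],[0,-10,0],1],[[28,0,-22],[0,-13,0],1],[[35.5,0,-27],[0,-16,0],1],[[43,0,-32],[0,-19,0],1],[[50.5,0,-37],[0,-22.5,0],1],[[58,0,-42],[0,-25.5,0],1],[[66,0,-47],[0,-28.5,0],1],[[73.5,0,-52.5],[0,-32,0],1]])

```text
clock: 33.1
tool_pos: [0.4739, -0.3166, 0.2187]
orientation: [-179.9, 45.8, -14.8]
force: [0.3, -0.1, -1.2]
opening: 0.0161
gripper_force: 30.0
```

move_arm(motion=[[[3.5,0,-8],[0,-3,0],1],[[7.5,0,-16.5],[0,-6,0],1],[[11,0,-24.5],[0,-9.5,0],1],[[15,0,-33],[0,-12.5,0],1],[[15,0,-33],[0,-12.5,0],1],[[15,0,-33],[0,-12.5,0],1],[[15,0,-33],[0,-12.5,0],1]])

```text
clock: 33.68
tool_pos: [0.5059, -0.3253, 0.2304]
orientation: [-179.8, 58.1, -14.8]
force: [-0.2, 0.3, -1.4]
opening: 0.016
gripper_force: 30.0
```

```bash
python3 log.py; python3 - <<'E'
from run import *
g=G(); 
# feasibility of crock insertion for headings and pitches; then plan
c=np.array([.493,.398])
q0=ctrl.get_obs()["joint_pos"]
from kin import ik,KP
for h in (0,20,40,60,80):
  for u in (-30,-15):
    for nm,off,z in (("hi",0,.20),("in",0,.012)):
        d=np.radians(h); k=.0303 if u==-30 else .034
        s=ik(scoop([c[0]+k*np.cos(d),c[1]+k*np.sin(d),z],h,u)@g,np.array([50,30,0,-5,-100,60.]),KP); print(h,u,nm,s[0].round(0),s[1].round(1))
E
python3 - <<'E'
from beads import *
find("side",425,140,75,65,.016); find("top",430,215,65,65,.016)
E
```

```text
33.6833 q [ -14.4   48.2   25.7   -0.6 -125.6   89.5] p [ 0.5059 -0.3253  0.2304] [-179.8   58.1  -14.8] F [-0.2  0.3 -1.4]
0 -30 hi [  41.   33.   36.  -31. -123.   39.] 0.0
0 -30 in [  41.   39.   21.  -27. -104.   50.] 0.0
0 -15 hi [  48.   23.   20.  -21. -104.   40.] 0.0
0 -15 in [ 48.  30.   5. -20. -85.  47.] 0.0
20 -30 hi [  46.   36.   38.  -22. -128.   56.] 0.0
20 -30 in [  47.   42.   23.  -19. -109.   63.] 0.0
20 -15 hi [  51.   25.   19.  -14. -108.   57.] 0.0
20 -15 in [ 51.  31.   5. -14. -88.  62.] 0.0
40 -30 hi [  52.   38.   35.  -10. -129.   75.] 0.0
40 -30 in [  52.   43.   21.   -9. -109.   78.] 0.0
40 -15 hi [  54.   25.   17.   -7. -108.   75.] 0.0
40 -15 in [ 54.  32.   3.  -6. -88.  78.] 0.0
60 -30 hi [  57.   36.   28.    2. -124.   93.] 0.0
60 -30 in [  57.   42.   14.    2. -104.   92.] 0.0
60 -15 hi [  57.   25.   13.    1. -105.   93.] 0.0
60 -15 in [ 57.  31.  -1.   1. -85.  93.] 0.0
80 -30 hi [  62.   33.   18.   13. -115.  109.] 0.0
80 -30 in [ 62.  39.   5.  12. -96. 105.] 0.0
80 -15 hi [  60.   23.    7.    9. -100.  110.] 0.0
80 -15 in [ 60.  30.  -7.   9. -79. 106.] 0.0
side blue 27 [442.5 176.7] world [ 0.559 -0.312  0.016] tray [ -79. -481.   16.]
```

```bash
python3 - <<'E'
from run import *
g=G(); c=np.array([.493,.398]); d=np.radians(40)
A=lambda z,u=-30,k=.031:scoop([c[0]+k*np.cos(d),c[1]+k*np.sin(d),z],40,u)@g
up=load(); o=ctrl.get_obs(); up=obs(o); up[2,3]+=.09; up[0,3]-=.03
q([(up,5),(A(.165),31,1),(A(.165),4)])
E
```

```text
end q [  52.   38.   32.  -10. -125.   75.] max dq/row 3.6
[[[-18.5, 1.5, -4.5], [0, -0, 0], 1], [[-36.5, 3, -9], [0, -0, 0], 1], [[-55, 4.5, -14], [0, -0, 0], 1], [[-73.5, 6, -18.5], [0, -0, 0], 1], [[-91.5, 7.5, -23], [0, -0, 0], 1], [[-92, 5.5, -22.5], [-0, 0, -0], 1], [[-93, -0.5, -21], [-0.5, 0, -0.5], 1], [[-94, -10.5, -19], [-1, 0.5, -1], 1], [[-96, -23.5, -16], [-2, 0.5, -1.5], 1], [[-98.5, -40, -12], [-3, 1, -2.5], 1]]
[[[-2, -19.5, 3.5], [-1, 0.5, -1], 1], [[-4, -42, 7], [-2.5, 1, -2], 1], [[-6.5, -66.5, 11.5], [-4, 1.5, -3.5], 1], [[-9, -93.5, 16], [-5.5, 2, -4.5], 1], [[-12, -122, 21], [-7.5, 2.5, -6], 1], [[-14.5, -152, 26], [-9, 3, -7.5], 1], [[-18, -183.5, 31.5], [-11, 4, -9.5], 1], [[-21, -215.5, 37], [-13, 4.5, -11], 1], [[-24, -248.5, 42.5], [-15, 5, -12.5], 1], [[-27.5, -282, 48.5], [-17, 6, -14.5], 1]]
[[[5.5, -33.5, -4.5], [-2, 0.5, -1.5], 1], [[10.5, -67, -8.5], [-4, 1.5, -3], 1], [[15.5, -100, -13], [-6.5, 2, -5], 1], [[21, -132.5, -17], [-8, 2.5, -6.5], 1], [[25.5, -164, -21], [-10, 3.5, -8], 1], [[30.5, -194, -24.5], [-12, 4, -9.5], 1], [[35, -222.5, -28.5], [-13.5, 4.5, -11], 1], [[39, -249, -31.5], [-15.5, 5, -12.5], 1], [[43, -273.5, -34.5], [-17, 5.5, -13.5], 1], [[46.5, -296, -37.5], [-18, 6, -15], 1]]
[[[8.5, -16.5, -7.5], [-1.5, 0.5, -1], 1], [[15.5, -30.5, -14], [-2.5, 1, -1.5], 1], [[21, -42, -19.5], [-3.5, 1, -2.5], 1], [[25.5, -50, -23], [-4, 1.5, -3], 1], [[28, -55.5, -25.5], [-4, 1.5, -3], 1], [[29, -57, -26.5], [-4.5, 1.5, -3.5], 1], [[29, -57, -26.5], [-4.5, 1.5, -3.5], 1], [[29, -57, -26.5], [-4.5, 1.5, -3.5], 1], [[29, -57, -26.5], [-4.5, 1.5, -3.5], 1], [[29, -57, -26.5], [-4.5, 1.5, -3.5], 1]]
```

move_arm(motion=[[[-18.5,1.5,-4.5],[0,0,0],1],[[-36.5,3,-9],[0,0,0],1],[[-55,4.5,-14],[0,0,0],1],[[-73.5,6,-18.5],[0,0,0],1],[[-91.5,7.5,-23],[0,0,0],1],[[-92,5.5,-22.5],[0,0,0],1],[[-93,-0.5,-21],[-0.5,0,-0.5],1],[[-94,-10.5,-19],[-1,0.5,-1],1],[[-96,-23.5,-16],[-2,0.5,-1.5],1],[[-98.5,-40,-12],[-3,1,-2.5],1]])

```text
clock: 34.62
tool_pos: [0.4755, -0.2749, 0.3196]
orientation: [-178.8, 57.3, -10.0]
force: [0.8, -1.2, -2.1]
opening: 0.0156
gripper_force: 30.0
```

```bash
python3 - <<'E'
from beads import *
find("side",425,140,75,65,.016); find("top",430,215,65,65,.016); print("tray"); find("top",252,172,37,80,.012)
E
```

```text
side green 25 [459.  184.9] world [ 0.511 -0.317  0.016] tray [-128. -486.   16.]
side red 34 [448.1 170.1] world [ 0.564 -0.344  0.016] tray [ -75. -514.   16.]
side amber 45 [451.1 176.2] world [ 0.545 -0.33   0.016] tray [ -94. -499.   16.]
side blue 32 [442.5 176.8] world [ 0.559 -0.311  0.016] tray [ -79. -481.   16.]
side yel 42 [457.3 173.3] world [ 0.539 -0.351  0.016] tray [-100. -521.   16.]
tray
```

All five beads are in the dish. Carrying the scoop to the crock.

move_arm(motion=[[[-2,-19.5,3.5],[-1,0.5,-1],1],[[-4,-42,7],[-2.5,1,-2],1],[[-6.5,-66.5,11.5],[-4,1.5,-3.5],1],[[-9,-93.5,16],[-5.5,2,-4.5],1],[[-12,-122,21],[-7.5,2.5,-6],1],[[-14.5,-152,26],[-9,3,-7.5],1],[[-18,-183.5,31.5],[-11,4,-9.5],1],[[-21,-215.5,37],[-13,4.5,-11],1],[[-24,-248.5,42.5],[-15,5,-12.5],1],[[-27.5,-282,48.5],[-17,6,-14.5],1]])

```text
clock: 35.6
tool_pos: [0.4748, 0.0132, 0.3201]
orientation: [-176.4, 50.6, 14.2]
force: [0.8, 0.1, -1.1]
opening: 0.016
gripper_force: 30.0
```

move_arm(motion=[[[5.5,-33.5,-4.5],[-2,0.5,-1.5],1],[[10.5,-67,-8.5],[-4,1.5,-3],1],[[15.5,-100,-13],[-6.5,2,-5],1],[[21,-132.5,-17],[-8,2.5,-6.5],1],[[25.5,-164,-21],[-10,3.5,-8],1],[[30.5,-194,-24.5],[-12,4,-9.5],1],[[35,-222.5,-28.5],[-13.5,4.5,-11],1],[[39,-249,-31.5],[-15.5,5,-12.5],1],[[43,-273.5,-34.5],[-17,5.5,-13.5],1],[[46.5,-296,-37.5],[-18,6,-15],1]])

```text
clock: 36.43
tool_pos: [0.4742, 0.3155, 0.3199]
orientation: [-178.6, 43.8, 35.8]
force: [0.2, -0.2, -1.4]
opening: 0.0159
gripper_force: 30.0
```

move_arm(motion=[[[8.5,-16.5,-7.5],[-1.5,0.5,-1],1],[[15.5,-30.5,-14],[-2.5,1,-1.5],1],[[21,-42,-19.5],[-3.5,1,-2.5],1],[[25.5,-50,-23],[-4,1.5,-3],1],[[28,-55.5,-25.5],[-4,1.5,-3],1],[[29,-57,-26.5],[-4.5,1.5,-3.5],1],[[29,-57,-26.5],[-4.5,1.5,-3.5],1],[[29,-57,-26.5],[-4.5,1.5,-3.5],1],[[29,-57,-26.5],[-4.5,1.5,-3.5],1],[[29,-57,-26.5],[-4.5,1.5,-3.5],1]])

```text
clock: 37.27
tool_pos: [0.4755, 0.3817, 0.3213]
orientation: [-179.8, 42.2, 40.3]
force: [0.0, 0.5, -1.2]
opening: 0.0158
gripper_force: 30.0
```

```bash
python3 log.py; python3 - <<'E'
from run import *
g=G(); c=np.array([.493,.398]); d=np.radians(40)
A=lambda z,u=-30,k=.031:scoop([c[0]+k*np.cos(d),c[1]+k*np.sin(d),z],40,u)@g
o=ctrl.get_obs(); S=obs(o)@np.linalg.inv(g); print("lip",(S@[.035,0,0,1])[:3],"want",(A(.165)@np.linalg.inv(g)@[.035,0,0,1])[:3])
# check the grip has not slipped: lip/pan position in the top view
import cv2
from h import proj
im=ctrl.snapshot("top")["color"]; P=(S@np.array([[.035,.0405,0,1],[.035,-.0405,0,1],[-.035,-.0405,0,1],[-.035,.0405,0,1]]).T)[:3].T; u=proj(P,"top"); print("pan pred",u.round(0).tolist())
x0,y0=(u.min(0)-15).astype(int);x1,y1=(u.max(0)+15).astype(int)
m=cv2.inRange(cv2.cvtColor(im[y0:y1,x0:x1],cv2.COLOR_BGR2HSV),(0,0,90),(180,70,255)); k,lab,st,ce=cv2.connectedComponentsWithStats(m)
for i in range(1,k):
    if st[i,4]>40: print("pale",(st[i,:2]+[x0,y0]).tolist(),st[i,2:].tolist())
q([(A(.09),5,1),(A(.012),8,1),(A(.009),2)])
E
```

```text
37.2667 q [  51.9   38.2   31.9   -9.8 -124.8   75.7] p [0.4755 0.3817 0.3213] [-179.8   42.2   40.3] F [ 0.   0.5 -1.2]
lip [0.51716483 0.41746226 0.16509342] want [0.51674738 0.41792642 0.165     ]
pan pred [[135.0, 272.0], [164.0, 248.0], [175.0, 269.0], [145.0, 295.0]]
pale [122, 241] [30, 26, 242]
pale [136, 249] [39, 32, 612]
pale [121, 271] [33, 25, 298]
pale [120, 294] [11, 8, 55]
end q [  52.   43.   21.   -9. -109.   78.] max dq/row 2.4
[[[5, -0, 6], [-0, 0, 0], 1], [[17.5, -0.5, 19.5], [-0, 0, 0], 1], [[32.5, -0.5, 36], [-0, 0, 0], 1], [[45, -1, 50], [-0, 0, 0], 1], [[50.5, -1, 55.5], [-0, 0, 0], 1], [[52.5, -1, 58], [-0, 0, 0], 1], [[58.5, -1, 64.5], [-0, 0, 0], 1], [[67, -1, 74], [-0, 0, 0], 1], [[76.5, -1, 84.5], [-0, 0, 0], 1], [[86, -1, 95], [-0, 0, 0], 1]]
[[[8.5, 0.5, 9.5], [-0, 0, 0], 1], [[14.5, 0.5, 16], [-0, 0, 0], 1], [[17, 0.5, 18.5], [-0, 0, 0], 1], [[18, 0.5, 19.5], [-0, 0, 0], 1], [[19, 0.5, 20.5], [-0, 0, 0], 1]]
```

The pan is where predicted, so lowering into the crock.

move_arm(motion=[[[5,0,6],[0,0,0],1],[[17.5,-0.5,19.5],[0,0,0],1],[[32.5,-0.5,36],[0,0,0],1],[[45,-1,50],[0,0,0],1],[[50.5,-1,55.5],[0,0,0],1],[[52.5,-1,58],[0,0,0],1],[[58.5,-1,64.5],[0,0,0],1],[[67,-1,74],[0,0,0],1],[[76.5,-1,84.5],[0,0,0],1],[[86,-1,95],[0,0,0],1]])

```text
clock: 38.15
tool_pos: [0.4743, 0.3836, 0.1919]
orientation: [-179.7, 42.1, 40.4]
force: [0.7, 0.4, -1.1]
opening: 0.0158
gripper_force: 30.0
```

move_arm(motion=[[[8.5,0.5,9.5],[0,0,0],1],[[14.5,0.5,16],[0,0,0],1],[[17,0.5,18.5],[0,0,0],1],[[18,0.5,19.5],[0,0,0],1],[[19,0.5,20.5],[0,0,0],1]])

```text
clock: 38.57
tool_pos: [0.475, 0.3835, 0.165]
orientation: [-179.8, 42.2, 40.4]
force: [0.2, 1.3, -1.1]
opening: 0.0156
gripper_force: 30.0
```

```bash
python3 log.py; python3 - <<'E'
from run import *
g=G();o=ctrl.get_obs(); S=obs(o)@np.linalg.inv(g); print("lip",(S@[.035,0,0,1])[:3],"tool z axis",obs(o)[:3,2].round(2))
E
```

```text
38.5667 q [  52.1   43.4   20.7   -8.5 -108.7   78.5] p [0.475  0.3835 0.165 ] [-179.8   42.2   40.4] F [ 0.2  1.3 -1.1]
lip [0.51661334 0.41927886 0.0087426 ] tool z axis [-0.51 -0.43 -0.74]
```

move_arm(motion=[[[0,0,0],[0,0,0],0.4],[[0,0,0],[0,0,0],0.4],[[0,0,0],[0,0,0],0.4],[[0,0,0],[0,0,0],0.4],[[0,0,0],[0,0,0],0.4],[[0,0,0],[0,0,0],0.4],[[0,0,0],[0,0,0],0.4],[[0,0,0],[0,0,0],0.4]])

```text
clock: 39.23
tool_pos: [0.4747, 0.3834, 0.165]
orientation: [-179.8, 42.2, 40.4]
force: [0.0, 0.3, -0.5]
opening: 0.052
gripper_force: 0.0
```

move_arm(motion=[[[0,0,-15],[0,0,0],0.4],[[0,0,-30],[0,0,0],0.4],[[0,0,-50],[0,0,0],0.4],[[0,0,-70],[0,0,0],0.4],[[0,0,-95],[0,0,0],0.4],[[-10,0,-120],[0,0,0],0.4],[[-20,0,-140],[0,0,0],0.4],[[-30,0,-150],[0,0,0],0.4],[[-30,0,-150],[0,0,0],0.4],[[-30,0,-150],[0,0,0],0.4]])

```text
clock: 40.07
tool_pos: [0.5351, 0.434, 0.2968]
orientation: [-179.7, 42.1, 40.4]
force: [-0.1, 0.4, -0.5]
opening: 0.0523
gripper_force: 0.0
```

```bash
cat > fin.py <<'E'
from plan import *
import cv2
from h import *
from plant import ctrl
o=ctrl.get_obs(); print(o["clock"],o["force"].round(1),o["tool_pos"].round(3))
for n,c in (("top",(.493,.398)),("side",(.493,.398))):
    im=cv2.cvtColor(ctrl.snapshot(n)["color"],cv2.COLOR_BGR2HSV); u=proj([[*c,.13]],n)[0].astype(int); y0=max(0,u[1]-60);x0=max(0,u[0]-60)
    m=cv2.inRange(im[y0:u[1]+60,x0:u[0]+60],(105,120,40),(122,255,255)); k,_,st,ce=cv2.connectedComponentsWithStats(m)
    for i in range(1,k):
        if st[i,4]>15: print(n,"blue",(st[i,:2]+[x0,y0]).tolist(),st[i,2:].tolist(),(ce[i]+[x0,y0]).round(0))
c=np.array([.493,.398]);d=np.radians(40)
for lean in (0,10,16,25): # pivot about the lip touching the floor
    u=-30+lean; S=scoop([c[0]+.031*np.cos(d),c[1]+.031*np.sin(d),.006],40,u); e=(S@[-.102,0,.127,1])[:3]; print(lean,"handle end",proj(e,"top")[0].round(0),proj(e,"side")[0].round(0))
E
python3 fin.py
```

```text
40.0667 [-0.1  0.4 -0.5] [0.535 0.434 0.297]
top blue [169, 286] [9, 10, 61] [173. 290.]
side blue [256, 342] [18, 39, 372] [264. 359.]
0 handle end [161. 280.] [245. 340.]
10 handle end [172. 290.] [265. 345.]
16 handle end [179. 295.] [276. 349.]
25 handle end [188. 302.] [292. 355.]
```

move_arm(motion=[[[0,0,-20],[0,0,0],0.4],[[0,0,-40],[0,0,0],0.4],[[0,0,-40],[0,0,0],0.4],[[0,0,-40],[0,0,0],0.4],[[0,0,-40],[0,0,0],0.4],[[0,0,-40],[0,0,0],0.4]])

```text
clock: 40.67
tool_pos: [0.5551, 0.4509, 0.3247]
orientation: [-179.8, 42.3, 40.4]
force: [0.4, -0.7, -0.3]
opening: 0.0526
gripper_force: 0.0
```

```bash
python3 fin.py | head -5; python3 - <<'E'
from beads import *
find("side",425,140,75,65,.016)
from plant import ctrl
print(ctrl.close_job())
E
```

```text
40.6667 [ 0.4 -0.7 -0.3] [0.555 0.451 0.325]
top blue [169, 286] [9, 10, 62] [173. 290.]
0 handle end [161. 280.] [245. 340.]
10 handle end [172. 290.] [265. 345.]
16 handle end [179. 295.] [276. 349.]
side green 22 [459.  184.7] world [ 0.511 -0.318  0.016] tray [-128. -487.   16.]
side red 33 [448.  170.2] world [ 0.564 -0.344  0.016] tray [ -75. -514.   16.]
side amber 42 [450.8 176.4] world [ 0.544 -0.329  0.016] tray [ -94. -498.   16.]
side blue 29 [442.6 176.7] world [ 0.559 -0.312  0.016] tray [ -79. -481.   16.]
side yel 43 [457.2 173.3] world [ 0.54  -0.351  0.016] tray [-100. -521.   16.]
the job is handed in; nothing more can be done
None
```

The job is handed in at about 41 s: all five beads measured in the blue dish and the scoop standing released in the crock, leaning about 10°; I did not re-measure the bottles and mould at the end, and no verdict came back.

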